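Reverse the lever arms, snap their retaining clips on with the clip fork, hang the fork up

ROBOT

A 6-joint arm with a two-finger parallel gripper is mounted at the origin on a cart in front of the work surface, level with it; the furniture and walls round the work are solid. World frame = base frame: x ahead of the robot, y to its left, z up, the work surface at z = 0. Lengths are in mm, angles in rad, forces in N, time in s.
With the tool pointing down it reaches from about 350 to 875 mm from the base axis. Payload 4.2 kg.
Tool frame: the origin (TCP) lies midway between the tips of the shut fingers; the grasp point (between the pads) lies 19 mm behind it (arm.grasp_offset is the distance from the TCP to the grasp point, in mm); z points along the fingers, y is the direction in which the jaws open and shut (so a half turn about z gives the same grasp; the last joint's range is limited). The gripper opens to 85 mm and grips with 20 to 120 N. Pads are 22 mm wide; open, the fingers measure 114 mm over their backs; the gripper's body (76 mm by 85 mm) begins 54 mm behind the grasp point. The pads swing forward as they close: fully open they stand 13 mm farther back than shut.
Start: joints at [-1.09, 0.385, 0.008, 0, -1.194, -0.259], TCP at [137.509, -609.664, 231.312] pointing down, gripper open.
Joint ranges: [-3.14, 3.14], [-1.21, 2.06], [-1.07, 1.41], [-3.16, 2.05], [-2.99, -0.16], [-3.1, 3.1]. Speed limits (rad/s): [2.79, 2.79, 3.14, 3.14, 3.14, 3.14].

INTERFACE

Orientations are given as a unit quaternion [x, y, z, w].
In Python, from bench import arm gives the robot as it stands.
- The arm moves only by the tool move_arm, never from a script. Its argument "moves" is a list of rows, each an object with "gripper": the gripper's target within -1 to 1 (fully open at 1, half-way at 0, shut at -1); "xyz": the shift along the tool's x, y, z in cm, a list of three; "angular": the turn, a rotation vector about the tool's x, y, z in rad, a list of three. In form: [{"gripper": gripper, "xyz": [dx, dy, dz], "angular": [wx, wy, wz]}, ...]. A call has 1 to 10 rows; each row is the pose to reach, as a shift and turn from the pose commanded when the call began, along the tool's axes at that moment; what a row does not reach only later rows make up. A row lasts 1/8 s, in which the tool goes at most 62.5 mm and 10.7 degrees, less where a joint would pass 70% of its speed; a pose out of reach is approached as far as the arm can. A call with a gripper value outside its range is refused whole. The fingers move at their own pace and stop on an object; the grip force is fixed at half the most. Time passes only in rows, so rows that repeat a pose let the fingers close. It gives the time, the measured TCP pose, the force and the opening at its end, in the units of the state.
- arm.read_state(): the state, without advancing time (a new reading comes with each control period).
- arm.get_image(name): name is "side" or "top"; returns (picture, depth): 420x560x3 uint8, blue, green, red; 420x560 float32, mm along the optical axis (not along the pixel's ray), 0 where there is no reading.
- arm.get_calibration(name): a dict with "camera_matrix" (3x3 intrinsics, pixels), "R" (3x3) and "t" (3): a world point X has camera coordinates R X + t. Camera axes: x right, y down, z forward; pixel columns grow to the right and rows downward; lengths in mm; the calibration is good to about 2 mm. A picture is of the moment at which its call begins. get_calibration takes no time and is no camera call.
- arm.job_done(): hands the job in, once; it reports no verdict.
The state is a dict: "clock": time; "joints": joint angles; "joint_vel": joint speeds; "joint_efforts": joint torques, N m; "position": TCP position; "ee_rot": TCP orientation; "contact_force": force on the tool from outside, world axes, zero at the start; "wrist_torque": the same for the moment, N m; "gripper_width": finger opening in mm.
Only numpy, scipy, OpenCV 4.12 (cv2) and the standard library are available. Lean on these libraries where they do the work, as an engineer would, in place of code of your own. Each camera call takes 0.05 s, during which the arm holds its last target. There are 200 camera calls.

TASK

The flat steel lever arms on the dark grey frame were fitted the wrong way round, with the square end on the pivot pin: lift each one off, turn it end for end, and refit it on the same pin by its round eye, lying flat on the collar and the rail. Then secure every lever with one of the split clips: lay the clip on the lever beside the pin, mouth towards the pin, and push it sideways with the fork of the clip tool until it snaps into the pin's groove (the fingers must not push it on). When all levers are clipped, hang the clip tool by its eye on the slanting peg of the tool post; leave the grease tin where it is.

Things in the scene. Friction and masses are not known exactly. Their poses are not given: they have to be found in the camera images.
- frame: dark grey cast frame fixed to the bench: base plate 12 thick with three upright pivot pins in a row along its y (pin_a at y = 0.105, pin_b 0, pin_c -0.105, at x = 0) and a rest rail 30 wide along y at x = -0.118. Levers lie on a collar round the pin and on the rail, both 0.032 high, and point from the pin to the frame's -x, within 8 degrees. Origin on the bench under pin_b. A pin may be empty.
- pin_a (a point): point on the axis of pivot pin a, at the height of a fitted lever's top face (0.042 above the bench), where the clip groove begins. Every pin: 20 mm thick in the lever, groove 15 mm thick from 0.041 to 0.0495 above the bench, then a 20 mm head with a taper from 0.055 to a 12 mm tip at 0.064
- pin_b (a point): point on the axis of pivot pin b, at the height of a fitted lever's top face (0.042 above the bench), where the clip groove begins. A clip lying on a lever, mouth to the pin, is at groove height: slid along the lever, its lips meet the pin when its centre is 13 mm from the axis, spread and snap home with 3 to 10 N; home, its centre is within 1 mm of the axis
- pin_c (a point): point on the axis of pivot pin c, at the height of a fitted lever's top face (0.042 above the bench), where the clip groove begins
- lever_a: flat steel lever, 166 long, 10 thick, shank 32 wide, 0.3 kg; one end a square nose 46 x 46, the other a round eye 46 across, each with a 23 mm through hole, holes 120 apart. Origin: centre of the SQUARE end's hole, on the underside (at the start on pin a); z up; shank middle (grip its sides here) at x = -0.060, eye at x = -0.120. One lever may be absent.
- lever_b: flat steel lever, 166 long, 10 thick, shank 32 wide, 0.3 kg; one end a square nose 46 x 46, the other a round eye 46 across, each with a 23 mm through hole, holes 120 apart. Origin: centre of the SQUARE end's hole, on the underside (at the start on pin b); z up; shank middle (grip its sides here) at x = -0.060, eye at x = -0.120.
- lever_c: flat steel lever, 166 long, 10 thick, shank 32 wide, 0.3 kg; one end a square nose 46 x 46, the other a round eye 46 across, each with a 23 mm through hole, holes 120 apart. Origin: centre of the SQUARE end's hole, on the underside (at the start on pin c); z up; shank middle (grip its sides here) at x = -0.060, eye at x = -0.120.
- clip_a: split clip of bright spring steel, a C 6 thick and 37 wide over two flat sides (grip there, along its y), lying flat. Origin: centre of the C, underside; z up. Mouth to its +x: a V about 18 wide at the lips (x = 0.014), throat 11 wide at x = 0.0065; back at x = -0.019. Jaws spring outward only. All clips are alike and fit any pin; spares may stay where they are.
- clip_b: split clip of bright spring steel, a C 6 thick and 37 wide over two flat sides (grip there, along its y), lying flat. Origin: centre of the C, underside; z up. Mouth to its +x: a V about 18 wide at the lips (x = 0.014), throat 11 wide at x = 0.0065; back at x = -0.019. Jaws spring outward only. All clips are alike and fit any pin; spares may stay where they are.
- clip_c: split clip of bright spring steel, a C 6 thick and 37 wide over two flat sides (grip there, along its y), lying flat. Origin: centre of the C, underside; z up. Mouth to its +x: a V about 18 wide at the lips (x = 0.014), throat 11 wide at x = 0.0065; back at x = -0.019. Jaws spring outward only. All clips are alike and fit any pin; spares may stay where they are.
- clip_fork: clip tool, 202 long, 0.2 kg, lying flat, all of it with its underside at z = 0: black grip 96 x 22 x 18 high (hold its flat sides, along y, at the origin, near its balance point), a steel blade 6 thick to +x with a two-tined fork 53 wide, a ring eye at -x. Origin: underside, middle of the grip; x to the fork, z up
- fork_eye (a point): centre of the tool's ring eye, at x = -0.072, z = 0.003 in its frame: 36 outside, hole 24 wide, 6 thick, hole axis along the tool's z
- fork_notch (a point): middle of the bottom of the fork's notch, at x = 0.092, z = 0.003 in the tool's frame; notch 41 wide, tines 20 long (tips at x = 0.112). With a clip's back against the notch bottom the clip's centre is at x = 0.111
- peg_root (a point): where the peg leaves the face of the tool post, 0.24 above the bench. The post is a grey bar 30 wide and 0.288 high on a 90 mm square foot fixed to the bench; the peg is a steel rod 8 thick and 55 long that slants up at 45 degrees towards the robot
- peg_tip (a point): free end of the peg, 0.039 horizontally and 0.039 up from peg_root; root to tip is the peg's axis
- grease_tin: grease tin with a red lid, 70 wide, 46 high: to be left alone
- clip_a_mid (a point): centre of clip_a's C, at half its thickness
- clip_b_mid (a point): centre of clip_b's C, at half its thickness
- clip_c_mid (a point): centre of clip_c's C, at half its thickness
- lever_a_eye (a point): centre of the round eye's hole of lever_a, on the underside
- lever_b_eye (a point): centre of the round eye's hole of lever_b, on the underside
- lever_c_eye (a point): centre of the round eye's hole of lever_c, on the underside

How it is judged:
By the outcome, as a careful person would: the job done as asked, in the order asked, and still so for the second after the job is handed in, with the robot touching nothing.
Of lever_a, lever_b, lever_c only 2 to 3 are there at a start; the rules pass over those that are not, and their reading is None.
At some moment in a run one of clip_fork may be knocked a few centimetres aside while the robot is not near it.
It also fails if it takes over 210 s, if anything falls off the work surface, if the arm or the gripper's body presses on something with over 40 N, if the wrist force passes 120 N, or if a joint passes its speed limit or range.

## Working session

There is one attempt and no reset: what is moved stays moved. The work goes in short steps, Python scripts to look and compute and a tool call to move; the robot and the scene stay as the last step left them, time stands still between calls to the robot, and variables do not carry over. Pictures are saved under pics/ and viewed, about 12 in all and at most 16, crops included, and the job is handed in when it is done.

Besides the shell and the picture viewer there is one more tool, called after ">>>" by a JSON object that holds its "api" and its "payload". move_arm: Moves the arm, as the interface text tells. Its arguments: {"type":"object","properties":{"moves":{"type":"array","items":{"type":"object","properties":{"gripper":{"type":"number"},"xyz":{"type":"array","items":{"type":"number"}},"angular":{"type":"array","items":{"type":"number"}}}}}},"required":["moves"]}

```bash
ls; mkdir -p pics; python3 - <<'E'
from bench import arm
import cv2, numpy as np
print(arm.read_state())
for n in("top","side"):
    im,d=arm.get_image(n); cv2.imwrite(f"pics/{n}0.png",im); np.save(f"pics/{n}0.npy",d)
    c=arm.get_calibration(n); print(n,c)
E
```

```text
pics
{'clock': 0.0, 'joints': array([-1.09039090e+00,  3.85551492e-01,  6.60687433e-03, -5.11322889e-04,
       -1.19397466e+00, -2.58616638e-01]), 'joint_vel': array([ 9.43626304e-05,  1.36269396e-04,  8.89174006e-04, -1.16496242e-03,
        9.04665152e-04,  5.82738660e-04]), 'joint_efforts': array([ 1.27292515e-04, -3.92291343e+01,  1.88400453e+01,  4.18623626e+00,
       -4.54982670e-03, -2.33589510e-06]), 'position': array([ 137.3862667 , -609.11064284,  230.21538351]), 'ee_rot': array([-1.10573430e-01,  9.93867362e-01,  1.07564992e-03, -1.61776504e-04]), 'contact_force': array([0.78460941, 0.19022911, 1.19885773]), 'wrist_torque': array([ 0.02056405, -0.05103133, -0.00606979]), 'gripper_width': 85.68836026048726}
top {'camera_matrix': array([[402.69831222,   0.        , 278.70066132],
       [  0.        , 402.69831222, 210.28640319],
       [  0.        ,   0.        ,   1.        ]]), 'R': array([[-0.02206495, -0.99930876, -0.02991891],
       [-0.98690182,  0.02655504, -0.15912142],
       [ 0.15980593,  0.02601602, -0.98680557]]), 't': array([  53.29220754,  511.36864027, 1181.1029875 ])}
side {'camera_matrix': array([[416.80545696,   0.        , 278.52044029],
       [  0.        , 416.80545696, 210.4535646 ],
       [  0.        ,   0.        ,   1.        ]]), 'R': array([[ 0.99995267,  0.0033729 , -0.00912534],
       [-0.0046817 , -0.65539901, -0.75526831],
       [-0.00852818,  0.75527529, -0.6553522 ]]), 't': array([-489.1845468 ,  154.00102875, 1203.38095054])}
```

View pics/top0.png

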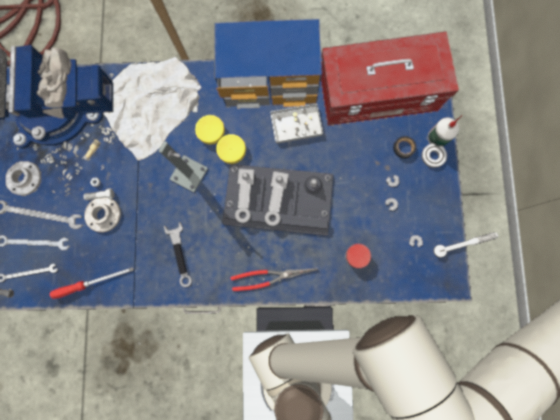

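View pics/side0.png

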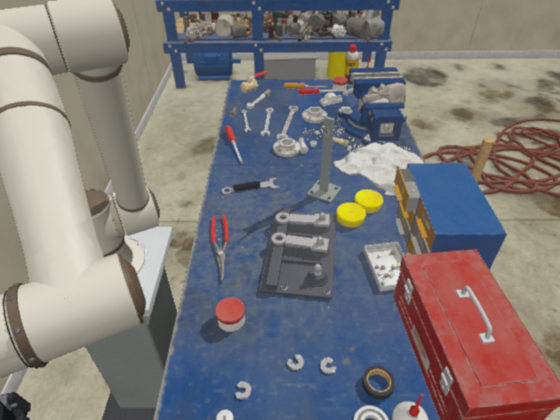

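```bash
cat > h.py <<'E'
from bench import arm
import cv2, numpy as np
from scipy.spatial.transform import Rotation as Rn
def ray(n,u,v,z):
    c=arm.get_calibration(n); R,t=c['R'],c['t']
    d=R.T@np.linalg.solve(c['camera_matrix'],[u,v,1.]); o=-R.T@t
    return o+d*(z-o[2])/d[2]
def proj(n,X):
    c=arm.get_calibration(n); p=(c['R']@np.atleast_2d(X).T).T+c['t']; p=p@c['camera_matrix'].T
    return p[:,:2]/p[:,2:]
def ortho(im,n,x0,x1,y0,y1,z,s):
    "image up=+x, left=+y; pixel (c,r): x=x1-r/s, y=y1-c/s"
    w,h=int((y1-y0)*s),int((x1-x0)*s)
    c,r=np.meshgrid(np.arange(w),np.arange(h))
    P=np.stack([x1-r/s,y1-c/s,np.full(c.shape,float(z))],-1).reshape(-1,3)
    m=proj(n,P).reshape(h,w,2).astype(np.float32)
    o=cv2.remap(im,m[...,0],m[...,1],cv2.INTER_CUBIC)
    for k in range(0,h,int(50*s)): cv2.putText(o,f"{x1-k/s:.0f}",(0,k+10),0,.35,(0,255,255)); cv2.line(o,(0,k),(6,k),(0,255,255))
    for k in range(0,w,int(50*s)): cv2.putText(o,f"{y1-k/s:.0f}",(k,h-3),0,.35,(0,255,255)); cv2.line(o,(k,h-1),(k,h-6),(0,255,255))
    return o
E
python3 - <<'E'
from h import *
im=cv2.imread('pics/top0.png')
for k,(u,v,z) in dict(pinc=(314,183,60),sqa=(246,175,42),eyea=(243,216,42),sqb=(280,180,42),eyeb=(272,218,42),tin=(358,256,46),c1=(393,181,6),c2=(391,204,6),c3=(416,241,6),tooleye=(185,283,6),fork=(174,230,6),foot=(188,172,0)).items(): print(k,ray('top',u,v,z).round())
D=np.load('pics/top0.npy'); c=arm.get_calibration('top')
v,u=np.mgrid[:420,:560]; P=(np.linalg.inv(c['camera_matrix'])@np.stack([u,v,np.ones_like(u)]).reshape(3,-1))*D.ravel(); W=(c['R'].T@(P-c['t'][:,None])).T.reshape(420,560,3)
for r in range(140,185,4): print(r,[tuple(W[r,q].astype(int)) for q in range(160,200,6)])
A=ortho(im,'top',440,660,-90,200,42,2)
cv2.imwrite('pics/A.png',A)
E
```

```text
pinc [590. -68.  60.]
sqa [626. 139.  42.]
eyea [498. 150.  42.]
sqb [607.  35.  42.]
eyeb [489.  62.  42.]
tin [ 369. -191.   46.]
c1 [ 602. -319.    6.]
c2 [ 529. -308.    6.]
c3 [ 412. -376.    6.]
tooleye [301. 333.   6.]
fork [465. 370.   6.]
foot [652. 331.   0.]
140 [(np.int64(759), np.int64(421), np.int64(7)), (np.int64(759), np.int64(403), np.int64(3)), (np.int64(760), np.int64(384), np.int64(0)), (np.int64(760), np.int64(365), np.int64(-1)), (np.int64(757), np.int64(343), np.int64(4)), (np.int64(759), np.int64(326), np.int64(-3)), (np.int64(758), np.int64(306), np.int64(-1))]
144 [(np.int64(743), np.int64(419), np.int64(12)), (np.int64(648), np.int64(313), np.int64(287)), (np.int64(746), np.int64(383), np.int64(2)), (np.int64(317), np.int64(8), np.int64(1248)), (np.int64(746), np.int64(345), np.int64(-3)), (np.int64(746), np.int64(326), np.int64(-4)), (np.int64(745), np.int64(306), np.int64(-2))]
148 [(np.int64(639), np.int64(328), np.int64(285)), (np.int64(643), np.int64(317), np.int64(272)), (np.int64(734), np.int64(384), np.int64(-2)), (np.int64(734), np.int64(365), np.i
[... 2368 characters left out ...]
p.int64(9)), (np.int64(637), np.int64(304), np.int64(2))]
180 [(np.int64(627), np.int64(420), np.int64(0)), (np.int64(627), np.int64(401), np.int64(0)), (np.int64(624), np.int64(379), np.int64(7)), (np.int64(625), np.int64(361), np.int64(3)), (np.int64(624), np.int64(342), np.int64(3)), (np.int64(623), np.int64(321), np.int64(8)), (np.int64(623), np.int64(303), np.int64(3))]
184 [(np.int64(616), np.int64(422), np.int64(-7)), (np.int64(614), np.int64(401), np.int64(0)), (np.int64(615), np.int64(383), np.int64(-6)), (np.int64(613), np.int64(362), np.int64(0)), (np.int64(612), np.int64(342), np.int64(1)), (np.int64(610), np.int64(322), np.int64(4)), (np.int64(608), np.int64(301), np.int64(11))]
```

View pics/A.png

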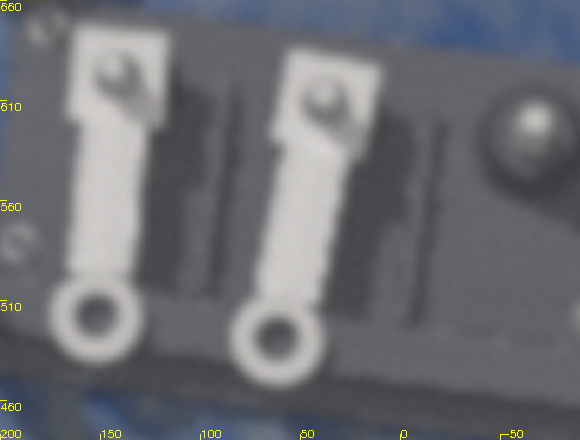

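The pictures show levers on pins a and b, with pin c empty. In crop A, lever a's square centre is at (118,76) and its eye at (97,315). Lever b's square centre is at (327,104) and its eye at (277,338). In the top view the clips are at (393,181), (391,204) and (416,241), the tool at (180,255) and the post at (188,170).

```bash
cat >> h.py <<'E'
def down(psi):
    c,s=np.cos(psi),np.sin(psi); return np.array([[-s,c,0],[c,s,0],[0,0,-1.]])
def plan(wps,ref=None):
    "wps: list of (xyz, R or psi); prints shift cm / rotvec from ref (default measured) pose"
    s=arm.read_state(); p,R=(s['position'],Rn.from_quat(s['ee_rot']).as_matrix()) if ref is None else ref
    for x,o in wps:
        T=down(o) if np.isscalar(o) else o
        print('xyz',(R.T@(np.array(x)-p)/10).round(2).tolist(),'ang',Rn.from_matrix(R.T@T).as_rotvec().round(3).tolist())
E
python3 - <<'E'
from h import *
plan([((562.5,146.2,230),1.483),((562.5,146.2,90),1.483)])
E
```

```text
xyz [-58.08, 64.35, 0.15] ang [0.002, -0.0, 0.309]
xyz [-58.08, 64.32, 14.15] ang [0.002, -0.0, 0.309]
```

>>> {"api": "move_arm", "payload": {"moves": [{"gripper":0.2,"xyz":[-58.1,64.3,0.1],"angular":[0.002,0,0.309]},{"gripper":0.2,"xyz":[-58.1,64.3,0.1],"angular":[0.002,0,0.309]},{"gripper":0.2,"xyz":[-58.1,64.3,0.1],"angular":[0.002,0,0.309]},{"gripper":0.2,"xyz":[-58.1,64.3,0.1],"angular":[0.002,0,0.309]},{"gripper":0.2,"xyz":[-58.1,64.3,0.1],"angular":[0.002,0,0.309]},{"gripper":0.2,"xyz":[-58.1,64.3,0.1],"angular":[0.002,0,0.309]},{"gripper":0.2,"xyz":[-58.1,64.3,0.1],"angular":[0.002,0,0.309]},{"gripper":0.2,"xyz":[-58.1,64.3,0.1],"angular":[0.002,0,0.309]},{"gripper":0.2,"xyz":[-58.1,64.3,0.1],"angular":[0.002,0,0.309]},{"gripper":0.2,"xyz":[-58.1,64.3,0.1],"angular":[0.002,0,0.309]}]}}

```text
clock: 1.35
position: [444.0, -64.2, 230.7]
ee_rot: [0.043, 0.999, -0.001, 0.0]
contact_force: [0.8, -0.9, 0.6]
gripper_width: 51.2
```

```bash
python3 - <<'E'
from h import *
print(arm.read_state()['joints'].round(2))
plan([((562.5,146.2,100),1.483)])
E
```

```text
[ 0.22  0.08 -0.4   0.   -1.09 -1.88]
xyz [-9.97, 22.01, 13.03] ang [-0.002, 0.001, 0.001]
```

>>> {"api": "move_arm", "payload": {"moves": [{"gripper":0.0,"xyz":[-5,11,6.5],"angular":[-0.002,0.001,0.001]},{"gripper":0.0,"xyz":[-10,22,13],"angular":[-0.002,0.001,0.001]},{"gripper":0.0,"xyz":[-10,22,13],"angular":[-0.002,0.001,0.001]},{"gripper":0.0,"xyz":[-10,22,13],"angular":[-0.002,0.001,0.001]},{"gripper":0.0,"xyz":[-10,22,13],"angular":[-0.002,0.001,0.001]},{"gripper":0.0,"xyz":[-10,22,13],"angular":[-0.002,0.001,0.001]},{"gripper":0.0,"xyz":[-10,22,13],"angular":[-0.002,0.001,0.001]}]}}

```text
clock: 2.22
position: [562.1, 143.1, 100.8]
ee_rot: [0.044, 0.999, 0.0, -0.0]
contact_force: [0.6, 0.2, 1.2]
gripper_width: 42.9
```

```bash
python3 - <<'E'
from h import *
print(arm.read_state()['joints'].round(2))
plan([((562.5,146.2,20),1.483)])
for n in ('top','side'):
    im,d=arm.get_image(n); cv2.imwrite(f'pics/{n}1.png',im)
a=cv2.imread('pics/top1.png')[120:290,150:350]; b=cv2.imread('pics/side1.png')[150:320,210:410]
cv2.imwrite('pics/B.png',cv2.resize(np.hstack([a,b]),None,fx=2,fy=2,interpolation=2))
E
```

```text
[ 0.53  0.43 -0.27 -0.   -0.86 -2.19]
xyz [-0.02, 0.31, 8.08] ang [0.0, -0.001, -0.001]
```

View pics/B.png

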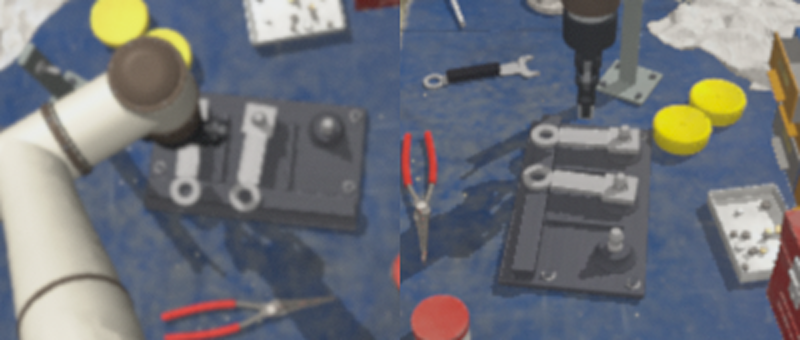

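The gripper is over lever a at crop (210,130). The way down is clear, so I descend and grip.

>>> {"api": "move_arm", "payload": {"moves": [{"gripper":0.0,"xyz":[0,0.3,3],"angular":[0,0,0]},{"gripper":0.0,"xyz":[0,0.3,6],"angular":[0,0,0]},{"gripper":0.0,"xyz":[0,0.3,8],"angular":[0,0,0]},{"gripper":0.0,"xyz":[0,0.3,8],"angular":[0,0,0]},{"gripper":-1,"xyz":[0,0.3,8],"angular":[0,0,0]},{"gripper":-1,"xyz":[0,0.3,8],"angular":[0,0,0]},{"gripper":-1,"xyz":[0,0.3,8],"angular":[0,0,0]},{"gripper":-1,"xyz":[0,0.3,8],"angular":[0,0,0]}]}}

```text
clock: 3.32
position: [563.2, 146.9, 21.6]
ee_rot: [0.044, 0.999, 0.0, 0.0]
contact_force: [-1.3, -2.8, 6.5]
gripper_width: 30.7
```

>>> {"api": "move_arm", "payload": {"moves": [{"gripper":-1,"xyz":[0,0,-1],"angular":[0,0,0]},{"gripper":-1,"xyz":[0,0,-2.5],"angular":[0,0,0]},{"gripper":-1,"xyz":[0,0,-4.5],"angular":[0,0,0]},{"gripper":-1,"xyz":[0,0,-6.5],"angular":[0,0,0]},{"gripper":-1,"xyz":[0,0,-6.5],"angular":[0,0,0]}]}}

```text
clock: 3.95
position: [563.9, 147.7, 87.3]
ee_rot: [0.044, 0.999, 0.001, 0.002]
contact_force: [-0.2, -0.7, -4.1]
gripper_width: 30.9
```

```bash
python3 - <<'E'
from h import *
s=arm.read_state();print(s['position'],s['gripper_width'],s['wrist_torque'])
im,d=arm.get_image('side'); cv2.imwrite('pics/C.png',cv2.resize(im[150:320,200:420],None,fx=3,fy=3,interpolation=2))
p=s['position']
plan([(p,1.483+np.pi*.5),(p,1.483+np.pi*.98)])
E
```

```text
[563.87140246 147.74622832  87.31969448] 30.92174130674313 [0.02201659 0.02777981 0.02390608]
xyz [-0.1, 0.06, -0.14] ang [0.001, 0.002, -1.571]
xyz [-0.1, 0.06, -0.14] ang [-0.001, 0.002, -3.079]
```

View pics/C.png

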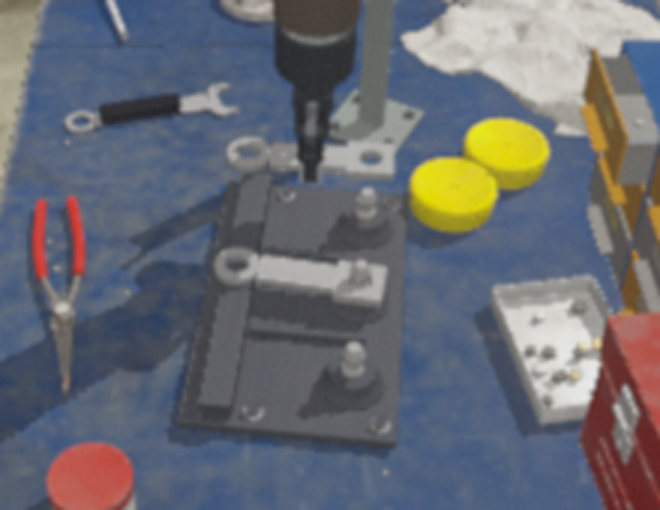

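>>> {"api": "move_arm", "payload": {"moves": [{"gripper":-1,"xyz":[0,0,0],"angular":[0,0,-0.18]},{"gripper":-1,"xyz":[0,0,0],"angular":[0,0,-0.36]},{"gripper":-1,"xyz":[0,0,0],"angular":[0,0,-0.54]},{"gripper":-1,"xyz":[0,0,0],"angular":[0,0,-0.72]},{"gripper":-1,"xyz":[0,0,0],"angular":[0,0,-0.9]},{"gripper":-1,"xyz":[0,0,0],"angular":[0,0,-1.08]},{"gripper":-1,"xyz":[0,0,0],"angular":[0,0,-1.26]},{"gripper":-1,"xyz":[0,0,0],"angular":[0,0,-1.44]},{"gripper":-1,"xyz":[0,0,0],"angular":[0,0,-1.571]}]}}

```text
clock: 5.12
position: [561.8, 146.6, 83.8]
ee_rot: [-0.677, 0.736, 0.001, -0.002]
contact_force: [-0.6, 0.3, -3.1]
gripper_width: 30.7
```

>>> {"api": "move_arm", "payload": {"moves": [{"gripper":-1,"xyz":[0,0,0],"angular":[0,0,-0.18]},{"gripper":-1,"xyz":[0,0,0],"angular":[0,0,-0.36]},{"gripper":-1,"xyz":[0,0,0],"angular":[0,0,-0.54]},{"gripper":-1,"xyz":[0,0,0],"angular":[0,0,-0.72]},{"gripper":-1,"xyz":[0,0,0],"angular":[0,0,-0.9]},{"gripper":-1,"xyz":[0,0,0],"angular":[0,0,-1.08]},{"gripper":-1,"xyz":[0,0,0],"angular":[0,0,-1.26]},{"gripper":-1,"xyz":[0,0,0],"angular":[0,0,-1.44]},{"gripper":-1,"xyz":[0,0,0],"angular":[0,0,-1.571]},{"gripper":-1,"xyz":[0,0,0],"angular":[0,0,-1.571]}]}}

```text
clock: 6.38
position: [561.9, 146.7, 84.0]
ee_rot: [0.999, -0.045, -0.001, 0.0]
contact_force: [-1.0, 0.6, -4.1]
gripper_width: 30.6
```

```bash
python3 - <<'E'
from h import *
s=arm.read_state();print(s['position'],s['joints'].round(2),Rn.from_quat(s['ee_rot']).as_matrix()[:,1])
im,d=arm.get_image('side'); im2,_=arm.get_image('top')
cv2.imwrite('pics/top2.png',im2); cv2.imwrite('pics/side2.png',im)
a=cv2.resize(im[160:260,250:370],None,fx=4,fy=4,interpolation=2); b=cv2.resize(im2[130:230,190:310],None,fx=4,fy=4,interpolation=2)
cv2.imwrite('pics/D.png',np.vstack([a[:300],b[:300]])[:600])
E
```

```text
[561.92541993 146.67892035  84.01349126] [ 0.53  0.46 -0.29 -0.   -0.83  0.95] [-0.08943415 -0.99599221  0.00102621]
```

View pics/D.png

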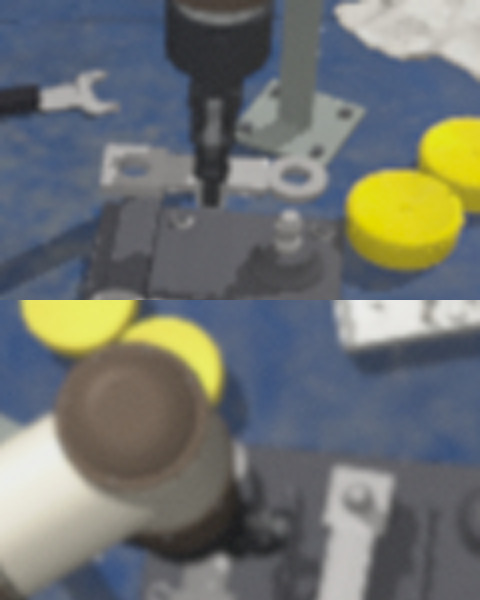

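```bash
python3 - <<'E'
from h import *
print(ray('side',324.5,204.2,99), ray('side',322.5,213.2,64), ray('side',322.3,219,50))
E
```

```text
[626.70130536 144.85571496  99.        ] [622.78205579 144.05460871  64.        ] [622.19479761 133.30216302  50.        ]
```

Side view: the eye hole is at u=324.5 and the pin tip at u=322.5, so the eye sits about 4 mm too far in +x. I correct that and lower slowly.

>>> {"api": "move_arm", "payload": {"moves": [{"gripper":-1,"xyz":[-0.4,0,0.5],"angular":[0,0,0]},{"gripper":-1,"xyz":[-0.4,0,1.5],"angular":[0,0,0]},{"gripper":-1,"xyz":[-0.4,0,2.3],"angular":[0,0,0]},{"gripper":-1,"xyz":[-0.4,0,2.8],"angular":[0,0,0]},{"gripper":-1,"xyz":[-0.4,0,3.3],"angular":[0,0,0]},{"gripper":-1,"xyz":[-0.4,0,3.8],"angular":[0,0,0]},{"gripper":-1,"xyz":[-0.4,0,4.2],"angular":[0,0,0]},{"gripper":-1,"xyz":[-0.4,0,4.5],"angular":[0,0,0]}]}}

```text
clock: 7.48
position: [558.7, 147.3, 40.0]
ee_rot: [0.999, -0.044, -0.0, -0.0]
contact_force: [0.4, 0.7, -3.8]
gripper_width: 30.7
```

>>> {"api": "move_arm", "payload": {"moves": [{"gripper":-1,"xyz":[0,0,0.5],"angular":[0,0,0]},{"gripper":-1,"xyz":[0,0,0.9],"angular":[0,0,0]},{"gripper":-1,"xyz":[0,0,1.3],"angular":[0,0,0]},{"gripper":-1,"xyz":[0,0,1.6],"angular":[0,0,0]},{"gripper":-1,"xyz":[0,0,1.8],"angular":[0,0,0]},{"gripper":-1,"xyz":[0,0,1.8],"angular":[0,0,0]}]}}

```text
clock: 8.22
position: [558.6, 147.3, 22.1]
ee_rot: [0.999, -0.044, -0.0, 0.0]
contact_force: [-1.6, -0.3, -3.8]
gripper_width: 30.7
```

>>> {"api": "move_arm", "payload": {"moves": [{"gripper":-1,"xyz":[0,0,0.1],"angular":[0,0,0]},{"gripper":-1,"xyz":[0,0,0.1],"angular":[0,0,0]},{"gripper":-0.2,"xyz":[0,0,0.1],"angular":[0,0,0]},{"gripper":0,"xyz":[0,0,0.1],"angular":[0,0,0]},{"gripper":0,"xyz":[0,0,0.1],"angular":[0,0,0]},{"gripper":0,"xyz":[0,0,-3],"angular":[0,0,0]},{"gripper":0,"xyz":[0,0,-8],"angular":[0,0,0]},{"gripper":0,"xyz":[0,0,-8],"angular":[0,0,0]}]}}

```text
clock: 9.22
position: [561.6, 148.6, 106.8]
ee_rot: [0.999, -0.043, 0.004, -0.002]
contact_force: [0.2, 0.2, -0.6]
gripper_width: 43.0
```

```bash
python3 - <<'E'
from h import *
# lever b: mid slightly corrected: grasp erred ~2mm toward nose? use eye/square centres
sq=np.array([608,36.5]);ey=np.array([491,61.5]);m=(sq+ey)/2; d=(sq-ey); psi=np.pi/2+np.arctan2(d[1],d[0]); print(m,psi)
s=arm.read_state(); print(s['position'],s['joints'].round(2))
plan([((*m,100),psi-np.pi),((*m,100),psi)])
E
```

```text
[549.5  49. ] 1.3602867646675405
[561.62007057 148.64571951 106.79561435] [ 0.54  0.42 -0.27  0.   -0.86  0.95]
xyz [-0.35, 10.04, 0.63] ang [-0.005, -0.008, 0.124]
xyz [-0.35, 10.04, 0.63] ang [0.012, -0.008, -3.018]
```

>>> {"api": "move_arm", "payload": {"moves": [{"gripper":0,"xyz":[-0.5,10,0.6],"angular":[-0.005,-0.008,0.124]},{"gripper":0,"xyz":[-0.5,10,0.6],"angular":[-0.005,-0.008,0.124]},{"gripper":0,"xyz":[-0.5,10,0.6],"angular":[-0.005,-0.008,0.124]},{"gripper":0,"xyz":[-0.5,10,0.6],"angular":[-0.005,-0.008,0.124]},{"gripper":0,"xyz":[-0.5,10,0.6],"angular":[-0.005,-0.008,0.124]}]}}

```text
clock: 9.85
position: [545.3, 49.0, 96.1]
ee_rot: [0.994, -0.105, -0.004, 0.002]
contact_force: [0.2, 0.7, 0.3]
gripper_width: 42.9
```

```bash
python3 - <<'E'
from h import *
s=arm.read_state(); print(s['position'])
plan([((548,49.3,21),1.3603-np.pi)])
im,d=arm.get_image('side'); cv2.imwrite('pics/side3.png',im)
cv2.imwrite('pics/E.png',cv2.resize(im[180:290,240:370],None,fx=5,fy=5,interpolation=2))
E
```

```text
[545.27868047  49.0136851   96.10240153]
xyz [0.32, -0.13, 7.51] ang [0.005, 0.008, -0.0]
```

View pics/E.png

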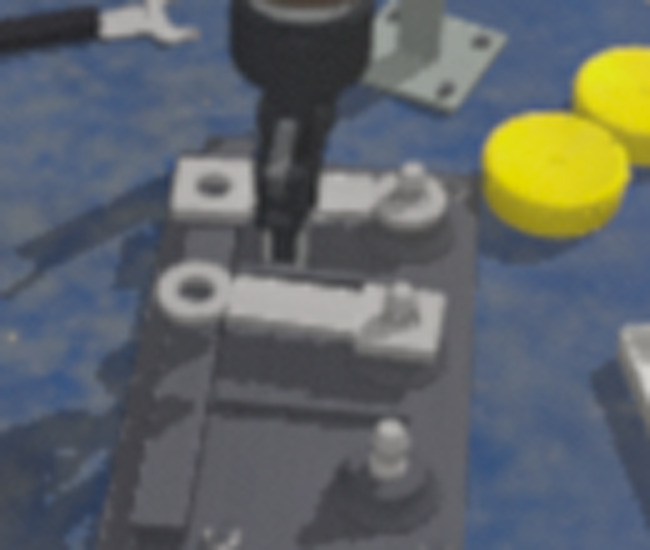

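Lever a is refitted by its eye (E px (410,205)) and lies flat. Next I descend on lever b.

>>> {"api": "move_arm", "payload": {"moves": [{"gripper":0.0,"xyz":[0.3,-0.1,3],"angular":[0.005,0.008,0]},{"gripper":0.0,"xyz":[0.3,-0.1,6],"angular":[0.005,0.008,0]},{"gripper":0.0,"xyz":[0.3,-0.1,7.5],"angular":[0.005,0.008,0]},{"gripper":0.0,"xyz":[0.3,-0.1,7.5],"angular":[0.005,0.008,0]},{"gripper":-1,"xyz":[0.3,-0.1,7.5],"angular":[0.005,0.008,0]},{"gripper":-1,"xyz":[0.3,-0.1,7.5],"angular":[0.005,0.008,0]},{"gripper":-1,"xyz":[0.3,-0.1,7.5],"angular":[0.005,0.008,0]},{"gripper":-1,"xyz":[0.3,-0.1,7.5],"angular":[0.005,0.008,0]}]}}

```text
clock: 10.9
position: [548.1, 48.6, 22.0]
ee_rot: [0.994, -0.106, 0.001, -0.0]
contact_force: [-1.3, 2.8, 3.0]
gripper_width: 30.9
```

>>> {"api": "move_arm", "payload": {"moves": [{"gripper":-1,"xyz":[0,0,-1],"angular":[0,0,0]},{"gripper":-1,"xyz":[0,0,-2.5],"angular":[0,0,0]},{"gripper":-1,"xyz":[0,0,-4.5],"angular":[0,0,0]},{"gripper":-1,"xyz":[0,0,-6.2],"angular":[0,0,0]},{"gripper":-1,"xyz":[0,0,-6.2],"angular":[0,0,0]},{"gripper":-1,"xyz":[0,0,-6.2],"angular":[0,0,0]}]}}

```text
clock: 11.65
position: [546.7, 47.8, 82.9]
ee_rot: [0.994, -0.106, -0.001, 0.0]
contact_force: [-0.3, -0.2, -2.7]
gripper_width: 30.6
```

>>> {"api": "move_arm", "payload": {"moves": [{"gripper":-1,"xyz":[0,0,0],"angular":[0,0,0.18]},{"gripper":-1,"xyz":[0,0,0],"angular":[0,0,0.36]},{"gripper":-1,"xyz":[0,0,0],"angular":[0,0,0.54]},{"gripper":-1,"xyz":[0,0,0],"angular":[0,0,0.72]},{"gripper":-1,"xyz":[0,0,0],"angular":[0,0,0.9]},{"gripper":-1,"xyz":[0,0,0],"angular":[0,0,1.08]},{"gripper":-1,"xyz":[0,0,0],"angular":[0,0,1.26]},{"gripper":-1,"xyz":[0,0,0],"angular":[0,0,1.44]},{"gripper":-1,"xyz":[0,0,0],"angular":[0,0,1.571]}]}}

```text
clock: 12.78
position: [546.6, 47.8, 82.1]
ee_rot: [-0.626, 0.78, 0.0, -0.002]
contact_force: [0.9, 0.4, -2.6]
gripper_width: 30.7
```

>>> {"api": "move_arm", "payload": {"moves": [{"gripper":-1,"xyz":[0,0,0],"angular":[0,0,0.18]},{"gripper":-1,"xyz":[0,0,0],"angular":[0,0,0.36]},{"gripper":-1,"xyz":[0,0,0],"angular":[0,0,0.54]},{"gripper":-1,"xyz":[0,0,0],"angular":[0,0,0.72]},{"gripper":-1,"xyz":[0,0,0],"angular":[0,0,0.9]},{"gripper":-1,"xyz":[0,0,0],"angular":[0,0,1.08]},{"gripper":-1,"xyz":[0,0,0],"angular":[0,0,1.26]},{"gripper":-1,"xyz":[0,0,0],"angular":[0,0,1.44]},{"gripper":-1,"xyz":[0,0,0],"angular":[0,0,1.571]},{"gripper":-1,"xyz":[0,0,0],"angular":[0,0,1.571]}]}}

```text
clock: 14.02
position: [546.8, 47.9, 82.3]
ee_rot: [0.105, 0.994, -0.001, -0.001]
contact_force: [0.4, -0.4, -2.2]
gripper_width: 30.7
```

```bash
python3 - <<'E'
from h import *
s=arm.read_state();print(s['position'],s['joints'].round(2),Rn.from_quat(s['ee_rot']).as_matrix()[:,1])
im,d=arm.get_image('side'); cv2.imwrite('pics/side4.png',im)
im2,d=arm.get_image('top'); cv2.imwrite('pics/top4.png',im2)
a=cv2.resize(im[180:280,240:370],None,fx=5,fy=5,interpolation=2)
cv2.imwrite('pics/F.png',a)
E
```

```text
[546.75014011  47.89457088  82.25832997] [ 0.38  0.41 -0.37  0.   -0.79 -2.16] [ 0.20939829  0.97782896 -0.00169997]
```

View pics/F.png

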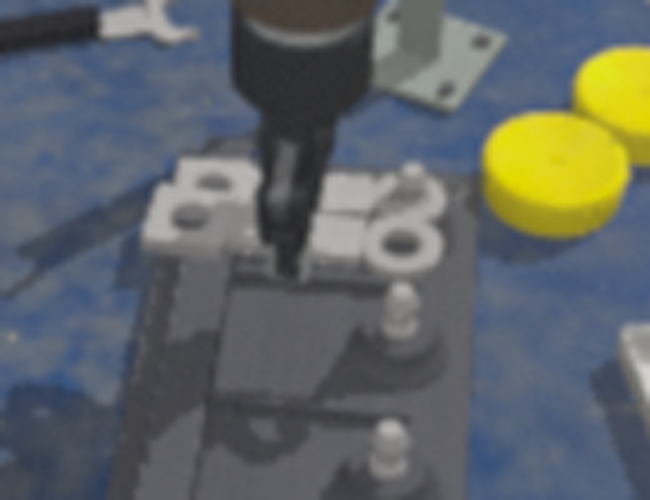

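```bash
python3 - <<'E'
from h import *
print(ray('side',320.6,228.4,97), ray('side',320.6,237.6,64), ray('side',191/5+240,180+216/5,97),
 ray('side',390/5+240,180+427/5,64), ray('side',410/5+240,180+172/5,64))
E
```

```text
[607.72414444  42.215698    97.        ] [609.37339158  39.0372129   64.        ] [488.96500055  64.43875763  97.        ] [594.85197372 -65.64788893  64.        ] [620.85275859 138.57139642  64.        ]
```

Eye hole and pin tip line up in u (320.6 each). A shift of about 1.5 mm, then lower.

>>> {"api": "move_arm", "payload": {"moves": [{"gripper":-1,"xyz":[-0.15,0,0.5],"angular":[0,0,0]},{"gripper":-1,"xyz":[-0.15,0,1.5],"angular":[0,0,0]},{"gripper":-1,"xyz":[-0.15,0,2.3],"angular":[0,0,0]},{"gripper":-1,"xyz":[-0.15,0,2.8],"angular":[0,0,0]},{"gripper":-1,"xyz":[-0.15,0,3.2],"angular":[0,0,0]},{"gripper":-1,"xyz":[-0.15,0,3.6],"angular":[0,0,0]},{"gripper":-1,"xyz":[-0.15,0,4.0],"angular":[0,0,0]},{"gripper":-1,"xyz":[-0.15,0,4.3],"angular":[0,0,0]}]}}

```text
clock: 15.12
position: [549.2, 48.1, 40.2]
ee_rot: [0.106, 0.994, -0.0, 0.0]
contact_force: [0.2, 0.7, -2.3]
gripper_width: 30.5
```

>>> {"api": "move_arm", "payload": {"moves": [{"gripper":-1,"xyz":[0,0,0.5],"angular":[0,0,0]},{"gripper":-1,"xyz":[0,0,0.9],"angular":[0,0,0]},{"gripper":-1,"xyz":[0,0,1.3],"angular":[0,0,0]},{"gripper":-1,"xyz":[0,0,1.6],"angular":[0,0,0]},{"gripper":-1,"xyz":[0,0,1.8],"angular":[0,0,0]},{"gripper":-1,"xyz":[0,0,1.85],"angular":[0,0,0]}]}}

```text
clock: 15.88
position: [549.2, 48.0, 22.2]
ee_rot: [0.106, 0.994, -0.0, 0.0]
contact_force: [-1.4, 1.2, 3.1]
gripper_width: 30.9
```

>>> {"api": "move_arm", "payload": {"moves": [{"gripper":-0.2,"xyz":[0,0,0],"angular":[0,0,0]},{"gripper":0,"xyz":[0,0,0],"angular":[0,0,0]},{"gripper":0,"xyz":[0,0,0],"angular":[0,0,0]},{"gripper":0,"xyz":[0,0,-3],"angular":[0,0,0]},{"gripper":0,"xyz":[0,0,-8],"angular":[0,0,0]},{"gripper":0,"xyz":[0,0,-10],"angular":[0,0,0]},{"gripper":0,"xyz":[0,0,-10],"angular":[0,0,0]}]}}

```text
clock: 16.75
position: [549.9, 48.2, 123.5]
ee_rot: [0.106, 0.994, 0.001, 0.002]
contact_force: [0.5, 0.4, -0.4]
gripper_width: 42.8
```

```bash
python3 - <<'E'
from h import *
im=cv2.imread('pics/top0.png'); sd,_=arm.get_image('side'); cv2.imwrite('pics/side5.png',sd)
print(arm.read_state()['position'])
tiles=[]
for n,i in(('top',im),('side',sd)):
  r=[]
  for x,y in((602,-319),(529,-308),(412,-376)):
    r.append(ortho(i,n,x-33,x+33,y-33,y+33,4,4))
  tiles.append(np.hstack(r))
cv2.imwrite('pics/G.png',np.vstack(tiles))
E
```

```text
[548.8030593   47.93143582 121.85477754]
```

View pics/G.png

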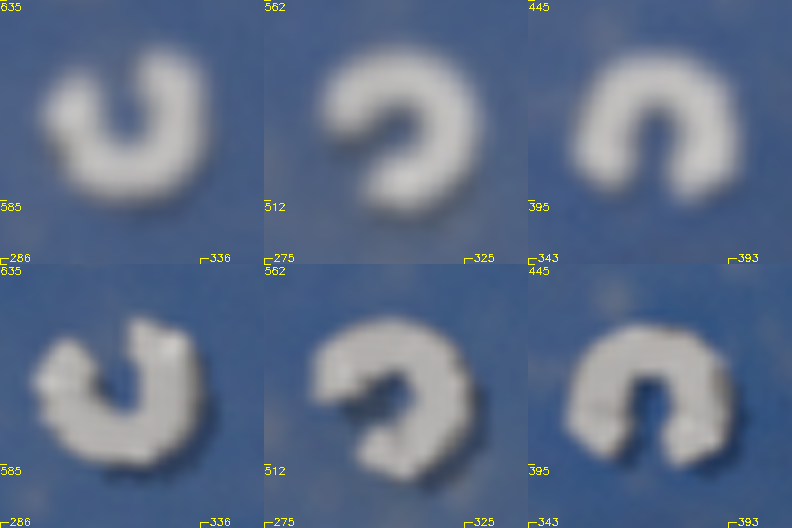

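```bash
cat >> h.py <<'E'
def clipmask(s=2,N=45):
    g=np.arange(-N,N+.1,1/s); X,Y=np.meshgrid(g,g)  # X clip x, Y clip y
    def f(dx,dy,th):
        c,sn=np.cos(th),np.sin(th); x=c*(X-dx)+sn*(Y-dy); y=-sn*(X-dx)+c*(Y-dy)
        r=np.hypot(x,y); half=np.where(x<6.5,5.5,5.5+3.5*(x-6.5)/7.5)
        m=(r<20.5)&(abs(y)<18.5)&(x>-19)&(x<14)&(r>7.5)&~((x>0)&(abs(y)<half))
        return cv2.GaussianBlur(m.astype(np.float32),(0,0),2.*s/2)
    return g,X,Y,f
def fitclip(im,n,x0,y0,z=4.5):
    from scipy.optimize import minimize
    g,X,Y,f=clipmask()
    P=np.stack([X+x0,Y+y0,np.full(X.shape,z)],-1).reshape(-1,3); m=proj(n,P).reshape(*X.shape,2).astype(np.float32)
    a=cv2.remap(im,m[...,0],m[...,1],cv2.INTER_LINEAR)[...,2].astype(np.float32)  # red: bright on blue
    c=lambda p:-np.corrcoef(a.ravel(),f(*p).ravel())[0,1]
    best=min((minimize(c,(0,0,t),method='Nelder-Mead',options=dict(initial_simplex=[(0,0,t),(5,0,t),(0,5,t),(0,0,t+.4)])) for t in np.arange(0,6.28,.7)),key=lambda r:r.fun)
    dx,dy,th=best.x; return (x0+dx,y0+dy,np.degrees((th+np.pi)%(2*np.pi)-np.pi),-best.fun)
E
python3 - <<'E'
from h import *
for n,i in(('top','pics/top0.png'),('side','pics/side5.png')):
  for x,y in((602,-319),(529,-308),(412,-376)): print(n,np.round(fitclip(cv2.imread(i),n,x,y),2))
E
```

```text
top [ 605.91 -317.46   14.05    0.93]
top [ 530.   -307.77  120.83    0.94]
top [ 411.41 -374.88  171.83    0.94]
side [ 605.05 -315.26   12.73    0.94]
side [ 528.5  -305.8   122.1     0.95]
side [ 410.25 -373.    174.82    0.86]
```

```bash
python3 - <<'E'
from h import *
plan([((605.5,-316.4,110),1.805),((605.5,-316.4,20),1.805)])
E
```

```text
xyz [-13.23, -34.42, 1.18] ang [0.0, 0.0, -0.447]
xyz [-13.23, -34.42, 10.18] ang [0.0, 0.0, -0.447]
```

>>> {"api": "move_arm", "payload": {"moves": [{"gripper":0.05,"xyz":[-13.2,-34.4,1.2],"angular":[0,0,-0.447]},{"gripper":0.05,"xyz":[-13.2,-34.4,1.2],"angular":[0,0,-0.447]},{"gripper":0.05,"xyz":[-13.2,-34.4,1.2],"angular":[0,0,-0.447]},{"gripper":0.05,"xyz":[-13.2,-34.4,1.2],"angular":[0,0,-0.447]},{"gripper":0.05,"xyz":[-13.2,-34.4,1.2],"angular":[0,0,-0.447]},{"gripper":0.05,"xyz":[-13.2,-34.4,1.2],"angular":[0,0,-0.447]},{"gripper":0.05,"xyz":[-13.2,-34.4,5],"angular":[0,0,-0.447]},{"gripper":0.05,"xyz":[-13.2,-34.4,10],"angular":[0,0,-0.447]},{"gripper":0.05,"xyz":[-13.2,-34.4,10],"angular":[0,0,-0.447]},{"gripper":0.05,"xyz":[-13.2,-34.4,10],"angular":[0,0,-0.447]}]}}

```text
clock: 18.05
position: [606.1, -316.4, 22.4]
ee_rot: [-0.118, 0.993, -0.001, -0.0]
contact_force: [1.1, 0.3, 0.9]
gripper_width: 44.5
```

```bash
python3 - <<'E'
from h import *
plan([((605.5,-316.4,4),1.805)])
E
```

```text
xyz [0.06, 0.02, 1.84] ang [-0.001, -0.0, 0.002]
```

>>> {"api": "move_arm", "payload": {"moves": [{"gripper":0.0,"xyz":[0,0,1.0],"angular":[0,0,0]},{"gripper":0.0,"xyz":[0,0,1.6],"angular":[0,0,0]},{"gripper":0.0,"xyz":[0,0,1.9],"angular":[0,0,0]},{"gripper":0.0,"xyz":[0,0,2.0],"angular":[0,0,0]},{"gripper":0.0,"xyz":[0,0,2.1],"angular":[0,0,0]}]}}

```text
clock: 18.68
position: [605.6, -316.3, 1.0]
ee_rot: [-0.117, 0.993, -0.0, -0.0]
contact_force: [-0.5, -0.1, -1.2]
gripper_width: 42.6
```

>>> {"api": "move_arm", "payload": {"moves": [{"gripper":0.0,"xyz":[0,0,0.1],"angular":[0,0,0]},{"gripper":0.0,"xyz":[0,0,0.1],"angular":[0,0,0]},{"gripper":0.0,"xyz":[0,0,0.2],"angular":[0,0,0]},{"gripper":0.0,"xyz":[0,0,0.2],"angular":[0,0,0]}]}}

```text
clock: 19.18
position: [605.4, -316.2, -1.3]
ee_rot: [-0.117, 0.993, -0.0, -0.0]
contact_force: [-0.0, -0.3, 0.5]
gripper_width: 43.0
```

>>> {"api": "move_arm", "payload": {"moves": [{"gripper":0.0,"xyz":[0,0,0.1],"angular":[0,0,0]},{"gripper":0.0,"xyz":[0,0,0.2],"angular":[0,0,0]},{"gripper":0.0,"xyz":[0,0,0.2],"angular":[0,0,0]}]}}

```text
clock: 19.55
position: [605.6, -316.3, -1.8]
ee_rot: [-0.117, 0.993, -0.0, -0.0]
contact_force: [-2.8, 1.0, 6.8]
gripper_width: 42.8
```

>>> {"api": "move_arm", "payload": {"moves": [{"gripper":0.0,"xyz":[0,0,-0.25],"angular":[0,0,0]},{"gripper":-1,"xyz":[0,0,-0.25],"angular":[0,0,0]},{"gripper":-1,"xyz":[0,0,-0.25],"angular":[0,0,0]},{"gripper":-1,"xyz":[0,0,-0.25],"angular":[0,0,0]},{"gripper":-1,"xyz":[0,0,-0.25],"angular":[0,0,0]}]}}

```text
clock: 20.18
position: [606.4, -316.6, 0.5]
ee_rot: [-0.117, 0.993, -0.001, 0.001]
contact_force: [-1.0, 1.1, 5.9]
gripper_width: 32.1
```

>>> {"api": "move_arm", "payload": {"moves": [{"gripper":-1,"xyz":[0,0,-1],"angular":[0,0,0]},{"gripper":-1,"xyz":[0,0,-4],"angular":[0,0,0]},{"gripper":-1,"xyz":[0,0,-9],"angular":[0,0,0]},{"gripper":-1,"xyz":[0,0,-12],"angular":[0,0,0]},{"gripper":-1,"xyz":[0,0,-12],"angular":[0,0,0]}]}}

```text
clock: 20.8
position: [607.1, -316.7, 122.7]
ee_rot: [-0.117, 0.993, -0.001, 0.003]
contact_force: [-0.3, 0.8, -0.3]
gripper_width: 31.9
```

```bash
python3 - <<'E'
from h import *
# pins in arm frame and lever dirs; measure from new pictures
sd,_=arm.get_image('side'); tp,_=arm.get_image('top'); cv2.imwrite('pics/side6.png',sd); cv2.imwrite('pics/top6.png',tp)
a=ortho(tp,'top',460,650,0,190,42,2); b=ortho(sd,'side',460,650,0,190,42,2)
c=cv2.resize(sd[270:400,250:410],None,fx=2.4,fy=2.4,interpolation=2)
o=np.zeros((380,1144,3),np.uint8); o[:,:380]=a;o[:,380:760]=b;o[:312,760:760+384]=c
cv2.imwrite('pics/H.png',cv2.resize(o,(800,266)) if 0 else o[:, :1144][:, :].copy()); 
cv2.imwrite('pics/H.png',np.vstack([o[:,:760],np.pad(o[:220,760:],((0,0),(0,376),(0,0)))]))
E
```

```text
(no output)
```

View pics/H.png

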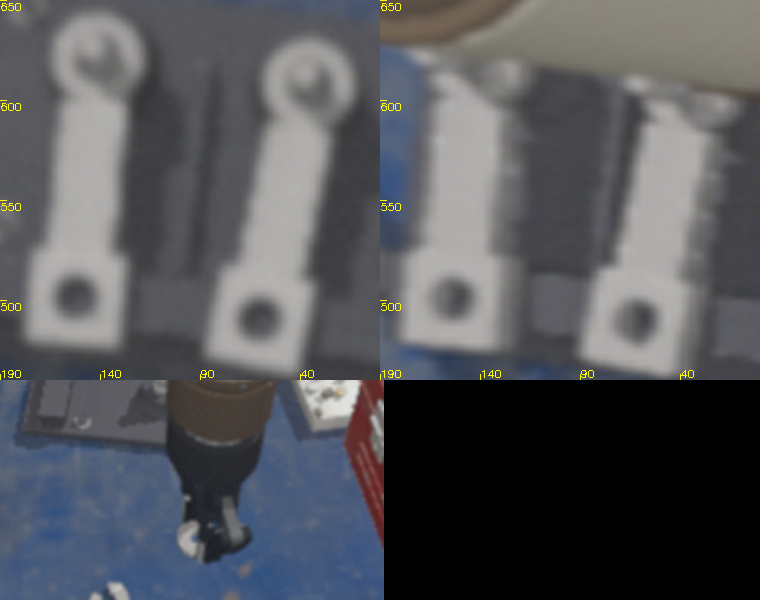

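```bash
python3 - <<'E'
from h import *
p=arm.read_state()['position']; print(p,arm.read_state()['gripper_width'])
o=[]
for n in('side','top'):
    im=cv2.imread(f'pics/{n}6.png'); u,v=proj(n,p)[0].astype(int); print(n,u,v)
    o.append(cv2.resize(im[v-30:v+25,u-36:u+36],None,fx=5.5,fy=5.5,interpolation=cv2.INTER_CUBIC))
x,y=605,-317
im=cv2.imread('pics/top6.png'); im2=cv2.imread('pics/side6.png')
cv2.imwrite('pics/I.png',np.hstack(o))
E
```

```text
[ 604.84935827 -315.76101065  118.569811  ] 31.71915610778189
side 332 337
top 401 170
```

View pics/I.png

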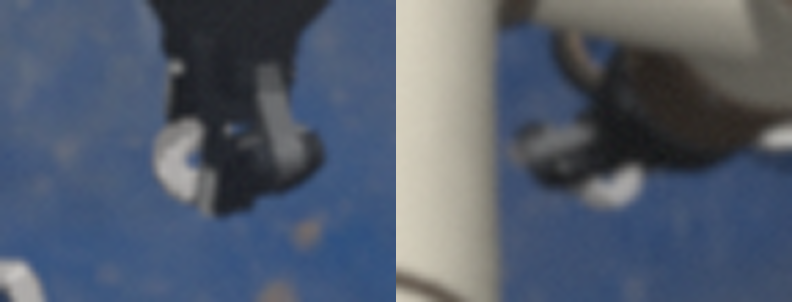

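```bash
python3 - <<'E'
from h import *
plan([((594.1,144,110),1.480),((594.1,144,50),1.480)])
E
```

```text
xyz [-9.63, 44.97, 0.89] ang [0.001, -0.001, 0.325]
xyz [-9.64, 44.96, 6.89] ang [0.001, -0.001, 0.325]
```

>>> {"api": "move_arm", "payload": {"moves": [{"gripper":-1,"xyz":[-9.6,45,0.9],"angular":[0,0,0.325]},{"gripper":-1,"xyz":[-9.6,45,0.9],"angular":[0,0,0.325]},{"gripper":-1,"xyz":[-9.6,45,0.9],"angular":[0,0,0.325]},{"gripper":-1,"xyz":[-9.6,45,0.9],"angular":[0,0,0.325]},{"gripper":-1,"xyz":[-9.6,45,0.9],"angular":[0,0,0.325]},{"gripper":-1,"xyz":[-9.6,45,0.9],"angular":[0,0,0.325]},{"gripper":-1,"xyz":[-9.6,45,0.9],"angular":[0,0,0.325]},{"gripper":-1,"xyz":[-9.6,45,0.9],"angular":[0,0,0.325]},{"gripper":-1,"xyz":[-9.6,45,0.9],"angular":[0,0,0.325]},{"gripper":-1,"xyz":[-9.6,45,0.9],"angular":[0,0,0.325]}]}}

```text
clock: 22.15
position: [593.6, 142.5, 109.1]
ee_rot: [0.046, 0.999, -0.001, -0.001]
contact_force: [1.1, -0.9, -1.4]
gripper_width: 31.7
```

```bash
python3 - <<'E'
from h import *
plan([((594.1,144,50),1.480)])
s=arm.read_state(); p=s['position']; print(p,s['gripper_width'])
o=[]
for n in('side','top'):
    im,_=arm.get_image(n); u,v=proj(n,p)[0].astype(int)
    o.append(cv2.resize(im[v-30:v+35,u-36:u+36],None,fx=5.5,fy=5.5,interpolation=cv2.INTER_CUBIC))
cv2.imwrite('pics/J.png',np.hstack(o))
E
```

```text
xyz [-0.05, 0.16, 5.91] ang [-0.002, -0.002, -0.001]
[593.60154435 142.53061551 109.11703633] 31.659487053093113
```

View pics/J.png

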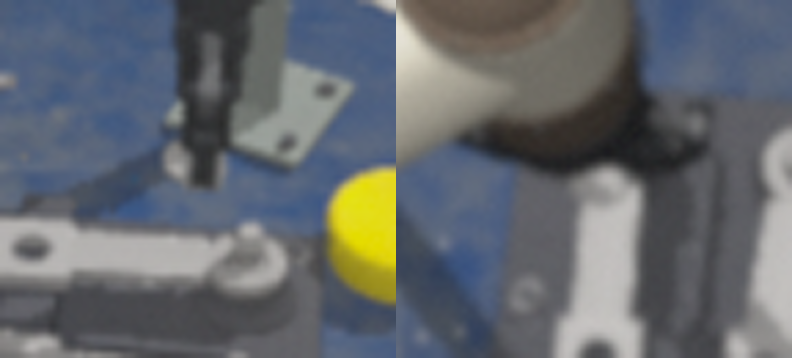

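The clip's back shows to the left of the fingers (J px (175,160)), so it is held about level. I lower it onto lever a.

>>> {"api": "move_arm", "payload": {"moves": [{"gripper":-1,"xyz":[0,0.15,3],"angular":[0,0,0]},{"gripper":-1,"xyz":[0,0.15,5],"angular":[0,0,0]},{"gripper":-1,"xyz":[0,0.15,5.9],"angular":[0,0,0]},{"gripper":-1,"xyz":[0,0.15,6.2],"angular":[0,0,0]},{"gripper":-1,"xyz":[0,0.15,6.4],"angular":[0,0,0]},{"gripper":-1,"xyz":[0,0.15,6.4],"angular":[0,0,0]}]}}

```text
clock: 23.0
position: [594.6, 145.4, 46.7]
ee_rot: [0.045, 0.999, 0.0, 0.0]
contact_force: [-0.0, 0.3, -0.4]
gripper_width: 32.2
```

>>> {"api": "move_arm", "payload": {"moves": [{"gripper":-1,"xyz":[0,0,0.1],"angular":[0,0,0]},{"gripper":-1,"xyz":[0,0,0.2],"angular":[0,0,0]},{"gripper":-1,"xyz":[0,0,0.3],"angular":[0,0,0]},{"gripper":-1,"xyz":[0,0,0.3],"angular":[0,0,0]}]}}

```text
clock: 23.5
position: [594.2, 145.3, 43.0]
ee_rot: [0.045, 0.999, -0.0, -0.0]
contact_force: [-0.0, -0.5, -0.6]
gripper_width: 31.7
```

>>> {"api": "move_arm", "payload": {"moves": [{"gripper":-1,"xyz":[0,0,0.1],"angular":[0,0,0]},{"gripper":-1,"xyz":[0,0,0.15],"angular":[0,0,0]},{"gripper":-1,"xyz":[0,0,0.15],"angular":[0,0,0]}]}}

```text
clock: 23.88
position: [594.4, 145.3, 42.5]
ee_rot: [0.045, 0.999, -0.0, -0.0]
contact_force: [-2.3, -0.8, 4.6]
gripper_width: 32.0
```

>>> {"api": "move_arm", "payload": {"moves": [{"gripper":-0.1,"xyz":[0,0,0],"angular":[0,0,0]},{"gripper":0,"xyz":[0,0,0],"angular":[0,0,0]},{"gripper":0,"xyz":[0,0,0],"angular":[0,0,0]},{"gripper":0,"xyz":[0,0,-2],"angular":[0,0,0]},{"gripper":0,"xyz":[0,0,-6],"angular":[0,0,0]},{"gripper":0,"xyz":[0,0,-7],"angular":[0,0,0]},{"gripper":0,"xyz":[0,0,-7],"angular":[0,0,0]}]}}

```text
clock: 24.75
position: [594.4, 145.4, 112.0]
ee_rot: [0.045, 0.999, 0.0, 0.0]
contact_force: [0.3, -0.3, -0.8]
gripper_width: 42.6
```

```bash
python3 - <<'E'
from h import *
plan([((529.2,-306.8,110),1.48+1.1),((529.2,-306.8,20),3.691)])
E
```

```text
xyz [2.41, -45.63, 0.18] ang [0.0, 0.001, -1.1]
xyz [2.42, -45.63, 9.18] ang [-0.0, 0.001, -2.211]
```

>>> {"api": "move_arm", "payload": {"moves": [{"gripper":0.05,"xyz":[0.4,-6,0],"angular":[0,0,-0.18]},{"gripper":0.05,"xyz":[0.7,-12,0],"angular":[0,0,-0.36]},{"gripper":0.05,"xyz":[1,-18,0],"angular":[0,0,-0.54]},{"gripper":0.05,"xyz":[1.3,-24,0],"angular":[0,0,-0.72]},{"gripper":0.05,"xyz":[1.6,-30,0],"angular":[0,0,-0.9]},{"gripper":0.05,"xyz":[1.9,-36,0],"angular":[0,0,-1.08]},{"gripper":0.05,"xyz":[2.2,-41,0],"angular":[0,0,-1.26]},{"gripper":0.05,"xyz":[2.4,-45.6,0],"angular":[0,0,-1.44]},{"gripper":0.05,"xyz":[2.4,-45.6,0],"angular":[0,0,-1.62]},{"gripper":0.05,"xyz":[2.4,-45.6,0],"angular":[0,0,-1.8]}]}}

```text
clock: 26.0
position: [527.8, -307.3, 109.6]
ee_rot: [0.754, -0.657, -0.002, 0.001]
contact_force: [-0.0, -0.3, 0.6]
gripper_width: 45.0
```

```bash
python3 - <<'E'
from h import *
plan([((529.2,-306.8,20),3.691)]); s=arm.read_state(); print(s['joints'].round(2))
im,_=arm.get_image('side'); im2,_=arm.get_image('top'); cv2.imwrite('pics/side7.png',im); cv2.imwrite('pics/top7.png',im2)
print(fitclip(im,'side',594,144,46.5)); print(fitclip(im2,'top',594,144,46.5))
E
```

```text
xyz [-0.02, -0.18, 8.96] ang [0.003, 0.002, -0.412]
[-0.26  0.47 -0.18  0.   -0.92  0.4 ]
(np.float64(595.8637908671869), np.float64(155.99630425184714), np.float64(144.18854890176064), np.float64(0.20524098442074046))
(np.float64(572.821477718641), np.float64(143.41887016421825), np.float64(-90.55674633527664), np.float64(0.5263765468441973))
```

>>> {"api": "move_arm", "payload": {"moves": [{"gripper":0.0,"xyz":[0,-0.2,3],"angular":[0,0,-0.18]},{"gripper":0.0,"xyz":[0,-0.2,7],"angular":[0,0,-0.36]},{"gripper":0.0,"xyz":[0,-0.2,9],"angular":[0,0,-0.412]},{"gripper":0.0,"xyz":[0,-0.2,10],"angular":[0,0,-0.412]},{"gripper":0.0,"xyz":[0,-0.2,10.6],"angular":[0,0,-0.412]},{"gripper":0.0,"xyz":[0,-0.2,10.8],"angular":[0,0,-0.412]},{"gripper":0.0,"xyz":[0,-0.2,10.9],"angular":[0,0,-0.412]}]}}

```text
clock: 26.98
position: [531.7, -306.6, 3.5]
ee_rot: [0.871, -0.491, 0.001, 0.0]
contact_force: [0.2, -0.5, 0.6]
gripper_width: 42.5
```

```bash
python3 - <<'E'
from h import *
plan([((529.5,-306.8,-0.5),3.691)])
E
```

```text
xyz [-0.1, 0.2, 0.4] ang [-0.0, -0.001, -0.004]
```

>>> {"api": "move_arm", "payload": {"moves": [{"gripper":0.0,"xyz":[-0.1,0.2,0.2],"angular":[0,0,0]},{"gripper":0.0,"xyz":[-0.1,0.2,0.4],"angular":[0,0,0]},{"gripper":0.0,"xyz":[-0.1,0.2,0.4],"angular":[0,0,0]},{"gripper":-1,"xyz":[-0.1,0.2,0.4],"angular":[0,0,0]},{"gripper":-1,"xyz":[-0.1,0.2,0.4],"angular":[0,0,0]},{"gripper":-1,"xyz":[-0.1,0.2,0.4],"angular":[0,0,0]},{"gripper":-1,"xyz":[-0.1,0.2,0.4],"angular":[0,0,0]}]}}

```text
clock: 27.85
position: [529.8, -306.9, -0.3]
ee_rot: [0.872, -0.49, 0.001, 0.0]
contact_force: [-0.6, 1.4, 5.7]
gripper_width: 32.1
```

>>> {"api": "move_arm", "payload": {"moves": [{"gripper":-1,"xyz":[0,0,-1],"angular":[0,0,0]},{"gripper":-1,"xyz":[0,0,-4],"angular":[0,0,0]},{"gripper":-1,"xyz":[0,0,-9],"angular":[0,0,0]},{"gripper":-1,"xyz":[0,0,-11],"angular":[0,0,0]},{"gripper":-1,"xyz":[0,0,-11],"angular":[0,0,0]}]}}

```text
clock: 28.48
position: [529.8, -306.8, 110.7]
ee_rot: [0.871, -0.49, 0.002, -0.0]
contact_force: [-0.4, -0.3, -1.4]
gripper_width: 31.9
```

```bash
python3 - <<'E'
from h import *
c=np.array([608,36.5]); a=np.radians(-11.7); t=c-28*np.array([np.cos(a),np.sin(a)]); print(t)
plan([((*t,110),a+np.pi/2)]); s=arm.read_state(); print(s['position'],s['joints'].round(2))
E
```

```text
[580.5817613   42.17804427]
xyz [-27.2, -22.45, 0.04] ang [-0.004, 0.001, 2.32]
[ 529.82169668 -306.80696815  110.66349812] [-0.26  0.47 -0.19  0.   -0.91  0.81]
```

>>> {"api": "move_arm", "payload": {"moves": [{"gripper":-1,"xyz":[-2.7,-2.2,0],"angular":[0,0,0.17]},{"gripper":-1,"xyz":[-6,-5,0],"angular":[0,0,0.35]},{"gripper":-1,"xyz":[-9,-8,0],"angular":[0,0,0.53]},{"gripper":-1,"xyz":[-12,-10,0],"angular":[0,0,0.71]},{"gripper":-1,"xyz":[-15,-12.5,0],"angular":[0,0,0.89]},{"gripper":-1,"xyz":[-18,-15,0],"angular":[0,0,1.07]},{"gripper":-1,"xyz":[-21,-17.5,0],"angular":[0,0,1.25]},{"gripper":-1,"xyz":[-24,-20,0],"angular":[0,0,1.43]},{"gripper":-1,"xyz":[-27.2,-22.4,0],"angular":[0,0,1.61]},{"gripper":-1,"xyz":[-27.2,-22.4,0],"angular":[0,0,1.79]}]}}

```text
clock: 29.72
position: [578.6, 44.4, 106.6]
ee_rot: [-0.161, 0.987, -0.0, -0.002]
contact_force: [-0.6, 0.5, -0.6]
gripper_width: 31.9
```

```bash
python3 - <<'E'
from h import *
plan([((580.6,42.2,110),1.3666),((580.6,42.2,46),1.3666)])
E
```

```text
xyz [-0.12, -0.28, -0.34] ang [-0.001, -0.004, 0.528]
xyz [-0.14, -0.28, 6.06] ang [-0.001, -0.004, 0.528]
```

>>> {"api": "move_arm", "payload": {"moves": [{"gripper":-1,"xyz":[-0.1,-0.3,0],"angular":[0,0,0.18]},{"gripper":-1,"xyz":[-0.1,-0.3,0],"angular":[0,0,0.36]},{"gripper":-1,"xyz":[-0.1,-0.3,0],"angular":[0,0,0.528]},{"gripper":-1,"xyz":[-0.1,-0.3,3],"angular":[0,0,0.528]},{"gripper":-1,"xyz":[-0.1,-0.3,5],"angular":[0,0,0.528]},{"gripper":-1,"xyz":[-0.1,-0.3,6],"angular":[0,0,0.528]},{"gripper":-1,"xyz":[-0.1,-0.3,6],"angular":[0,0,0.528]},{"gripper":-1,"xyz":[-0.1,-0.3,6],"angular":[0,0,0.528]}]}}

```text
clock: 30.72
position: [581.7, 39.7, 49.1]
ee_rot: [0.101, 0.995, -0.0, 0.0]
contact_force: [0.5, 0.5, -0.7]
gripper_width: 31.7
```

```bash
python3 - <<'E'
from h import *
plan([((580.6,42.2,42.3),1.3666)])
E
```

```text
xyz [0.16, 0.22, 0.68] ang [-0.0, 0.0, 0.003]
```

>>> {"api": "move_arm", "payload": {"moves": [{"gripper":-1,"xyz":[0.15,0.2,0.2],"angular":[0,0,0]},{"gripper":-1,"xyz":[0.15,0.2,0.4],"angular":[0,0,0]},{"gripper":-1,"xyz":[0.15,0.2,0.5],"angular":[0,0,0]},{"gripper":-1,"xyz":[0.15,0.2,0.6],"angular":[0,0,0]},{"gripper":-1,"xyz":[0.15,0.2,0.65],"angular":[0,0,0]},{"gripper":-1,"xyz":[0.15,0.2,0.65],"angular":[0,0,0]}]}}

```text
clock: 31.48
position: [580.2, 41.8, 42.1]
ee_rot: [0.101, 0.995, -0.0, -0.0]
contact_force: [1.0, -0.4, 0.2]
gripper_width: 32.3
```

>>> {"api": "move_arm", "payload": {"moves": [{"gripper":-1,"xyz":[0,0,0.1],"angular":[0,0,0]},{"gripper":-1,"xyz":[0,0,0.1],"angular":[0,0,0]}]}}

```text
clock: 31.72
position: [580.4, 41.9, 41.6]
ee_rot: [0.1, 0.995, -0.0, 0.0]
contact_force: [-1.9, -0.5, 3.9]
gripper_width: 31.8
```

>>> {"api": "move_arm", "payload": {"moves": [{"gripper":-0.1,"xyz":[0,0,0],"angular":[0,0,0]},{"gripper":0,"xyz":[0,0,0],"angular":[0,0,0]},{"gripper":0,"xyz":[0,0,0],"angular":[0,0,0]},{"gripper":0,"xyz":[0,0,-2],"angular":[0,0,0]},{"gripper":0,"xyz":[0,0,-6],"angular":[0,0,0]},{"gripper":0,"xyz":[0,-6,-10],"angular":[0,0,0]},{"gripper":0,"xyz":[6,-12,-12],"angular":[0,0,0]},{"gripper":0,"xyz":[9,-18,-12],"angular":[0,0,0]},{"gripper":0,"xyz":[12,-24,-12],"angular":[0,0,0]},{"gripper":0,"xyz":[12,-24,-12],"angular":[0,0,0]}]}}

```text
clock: 32.98
position: [412.5, -170.6, 161.6]
ee_rot: [0.101, 0.995, -0.0, -0.0]
contact_force: [-0.1, -0.6, 0.6]
gripper_width: 42.8
```

```bash
python3 - <<'E'
from h import *
im,ds=arm.get_image('side'); im2,dt=arm.get_image('top'); cv2.imwrite('pics/side8.png',im); cv2.imwrite('pics/top8.png',im2); np.save('pics/side8.npy',ds); np.save('pics/top8.npy',dt)
a=ortho(im2,'top',540,650,0,200,45,2); b=ortho(im,'side',540,650,0,200,45,2)
c=ortho(im2,'top',280,490,300,430,6,1.8); d=ortho(im,'side',280,490,300,430,6,1.8)
L=np.vstack([a,b]); R=np.hstack([c,d])[:,:400]
o=np.zeros((600,800,3),np.uint8); o[:440,:400]=L; o[:R.shape[0],400:400+R.shape[1]]=R
# post crop from both
o[440:600,0:200]=cv2.resize(im2[135:175,155:205],(200,160),interpolation=2)
o[380:600,410:690]=cv2.resize(im[110:198,290:402],(280,220),interpolation=2)
cv2.imwrite('pics/K.png',o)
E
```

```text
(no output)
```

View pics/K.png

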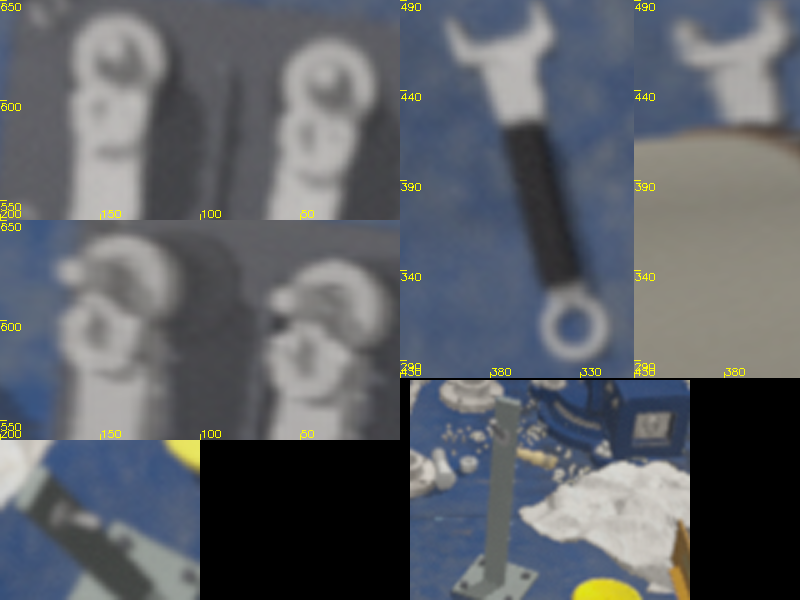

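K shows both clips lying on the levers, mouths to the pins: clip a's outline centre is about (592,145) and clip b's about (578,41). The tool's eye is at K (575,323) and its notch at (500,45). Next I get the post and peg from depth.

```bash
python3 - <<'E'
from h import *
for n in('top','side'):
    D=np.load(f'pics/{n}8.npy'); c=arm.get_calibration(n)
    v,u=np.mgrid[:420,:560]; P=(np.linalg.inv(c['camera_matrix'])@np.stack([u,v,np.ones_like(u)]).reshape(3,-1))*D.ravel(); W=(c['R'].T@(P-c['t'][:,None])).T
    m=(W[:,0]>540)&(W[:,0]<700)&(W[:,1]>240)&(W[:,1]<380)
    A=W[m&(W[:,2]>30)&(W[:,2]<220)]; B=W[m&(W[:,2]>235)]
    print(n,'post',np.median(A,0).round(1),A[:,:2].min(0).round(),A[:,:2].max(0).round(),len(A))
    uv=np.c_[u.ravel(),v.ravel()][m&(W[:,2]>235)]
    T=B[B[:,2]>200]; 
    for q,w in sorted(zip(uv.tolist(),B.round().astype(int).tolist())): print(q,w,end=' ')
    print()
E
```

```text
top post [637.8 320.  128.7] [626. 311.] [653. 333.] 245
[158, 151] [632, 333, 286] [159, 149] [636, 331, 287] [159, 150] [634, 330, 287] [159, 151] [631, 331, 286] [159, 152] [630, 332, 283] [160, 147] [642, 329, 284] [160, 148] [639, 328, 287] [160, 149] [635, 327, 289] [160, 150] [634, 328, 287] [160, 151] [631, 328, 288] [160, 152] [629, 328, 286] [160, 153] [631, 333, 270] [161, 146] [645, 327, 285] [161, 147] [641, 325, 288] [161, 148] [639, 326, 286] [161, 149] [635, 325, 289] [161, 150] [634, 326, 286] [161, 151] [630, 325, 289] [161, 152] [628, 325, 288] [161, 153] [628, 327, 280] [162, 144] [648, 323, 289] [162, 145] [645, 322, 292] [162, 146] [644, 323, 287] [162, 147] [641, 323, 287] [162, 148] [638, 322, 289] [162, 149] [636, 323, 287] [162, 150] [632, 322, 290] [162, 151] [631, 323, 286] [162, 152] [630, 325, 281] [162, 153] [627, 324, 282] [162, 154] [628, 328, 272] [163, 142] [654, 320, 289] [163, 143] [651, 320, 288] [163, 144] [649, 321, 287] [163, 145] [646, 321, 287] [163, 146] [644, 321, 285] [163, 147] [640, 320, 289] [163, 148] [638, 320, 287] [163, 149] [636, 
[... 8062 characters left out ...]
332, 119] [651, 317, 288] [332, 120] [651, 318, 284] [332, 121] [651, 312, 284] [332, 122] [652, 317, 278] [332, 123] [651, 312, 277] [332, 124] [652, 312, 274] [332, 125] [651, 309, 272] [332, 126] [652, 313, 266] [332, 127] [653, 314, 262] [332, 128] [653, 316, 258] [332, 129] [653, 314, 255] [332, 130] [653, 311, 254] [332, 131] [654, 315, 248] [332, 133] [655, 318, 239] [332, 134] [654, 314, 238] [333, 118] [654, 318, 290] [333, 119] [654, 315, 289] [333, 120] [654, 316, 285] [333, 121] [655, 319, 280] [333, 122] [655, 315, 279] [333, 123] [655, 318, 273] [333, 124] [655, 317, 271] [333, 125] [656, 317, 267] [333, 126] [656, 318, 264] [333, 127] [657, 320, 259] [333, 128] [657, 320, 255]
```

```bash
python3 - <<'E'
from h import *
s=arm.read_state(); print(s['position'],s['joints'].round(2))
plan([((440,100,160),1.367+1.8)])
plan([((380,351.5,100),4.975)],ref=(np.array([440,100,160]),down(1.367+1.8)))
E
```

```text
[ 411.83443861 -171.01727166  161.49737231] [-0.03  0.15 -0.51  0.   -0.91 -1.75]
xyz [2.78, 27.11, 0.14] ang [0.001, -0.001, -1.802]
xyz [-25.29, 5.36, 6.0] ang [-0.0, -0.0, -1.808]
```

>>> {"api": "move_arm", "payload": {"moves": [{"gripper":0.0,"xyz":[0.3,2.7,0],"angular":[0,0,-0.18]},{"gripper":0.0,"xyz":[0.6,5.4,0],"angular":[0,0,-0.36]},{"gripper":0.0,"xyz":[0.9,8,0],"angular":[0,0,-0.54]},{"gripper":0.0,"xyz":[1.2,11,0],"angular":[0,0,-0.72]},{"gripper":0.0,"xyz":[1.5,13.5,0],"angular":[0,0,-0.9]},{"gripper":0.0,"xyz":[1.7,16,0],"angular":[0,0,-1.08]},{"gripper":0.0,"xyz":[2,19,0],"angular":[0,0,-1.26]},{"gripper":0.0,"xyz":[2.2,22,0],"angular":[0,0,-1.44]},{"gripper":0.0,"xyz":[2.5,24.5,0],"angular":[0,0,-1.62]},{"gripper":0.0,"xyz":[2.8,27.1,0],"angular":[0,0,-1.8]}]}}

```text
clock: 34.33
position: [441.7, 103.4, 161.2]
ee_rot: [0.719, -0.695, 0.0, 0.0]
contact_force: [0.0, -0.4, 0.0]
gripper_width: 42.5
```

>>> {"api": "move_arm", "payload": {"moves": [{"gripper":0.0,"xyz":[-2.5,0.5,0],"angular":[0,0,-0.18]},{"gripper":0.0,"xyz":[-5,1,0],"angular":[0,0,-0.36]},{"gripper":0.0,"xyz":[-7.5,1.5,0],"angular":[0,0,-0.54]},{"gripper":0.0,"xyz":[-10,2,0],"angular":[0,0,-0.72]},{"gripper":0.0,"xyz":[-12.5,2.5,0],"angular":[0,0,-0.9]},{"gripper":0.0,"xyz":[-15,3,0],"angular":[0,0,-1.08]},{"gripper":0.0,"xyz":[-18,3.7,1],"angular":[0,0,-1.26]},{"gripper":0.0,"xyz":[-21,4.5,2],"angular":[0,0,-1.44]},{"gripper":0.0,"xyz":[-25.3,5.4,4],"angular":[0,0,-1.62]},{"gripper":0.0,"xyz":[-25.3,5.4,6],"angular":[0,0,-1.8]}]}}

```text
clock: 35.58
position: [380.1, 356.8, 100.6]
ee_rot: [0.991, 0.133, 0.0, -0.001]
contact_force: [-0.9, -0.2, 0.1]
gripper_width: 42.7
```

```bash
python3 - <<'E'
from h import *
s=arm.read_state(); print(s['position'],s['joints'].round(2))
im,_=arm.get_image('side'); im2,_=arm.get_image('top'); cv2.imwrite('pics/side9.png',im); cv2.imwrite('pics/top9.png',im2)
# tool moved? compare with first side / top8 around eye and fork
ref=cv2.imread('pics/side0.png')
for n,r,new in(('side',ref,im),('top',cv2.imread('pics/top8.png'),im2)):
  for nm,P in(('eye',(310.6,332.8,3)),('fork',(475,377,3))):
    u,v=proj(n,P)[0].astype(int); T=r[v-9:v+10,u-9:u+10]; S=new[v-25:v+26,u-25:u+26]
    q=cv2.minMaxLoc(cv2.matchTemplate(S,T,cv2.TM_CCOEFF_NORMED)); print(n,nm,(u,v),round(q[1],3),q[3][0]-16,q[3][1]-16)
plan([((380,351.5,4),4.975)])
E
```

```text
[380.14494426 356.83502074 100.57982533] [ 1.07  0.35 -0.42  0.   -0.8   0.77]
side eye (np.int64(227), np.int64(190)) 0.988 0 0
side fork (np.int64(274), np.int64(183)) 0.999 0 0
top eye (np.int64(185), np.int64(279)) 0.993 0 0
top fork (np.int64(172), np.int64(226)) 0.999 0 0
xyz [0.1, 0.13, 9.48] ang [0.004, 0.005, -0.005]
```

The tool hasn't moved: template matches are above 0.98 at zero shift. I descend and grip it.

>>> {"api": "move_arm", "payload": {"moves": [{"gripper":0.0,"xyz":[0.1,0.1,4],"angular":[0,0,0]},{"gripper":0.0,"xyz":[0.1,0.1,7],"angular":[0,0,0]},{"gripper":0.0,"xyz":[0.1,0.1,9],"angular":[0,0,0]},{"gripper":0.0,"xyz":[0.1,0.1,9.5],"angular":[0,0,0]},{"gripper":0.0,"xyz":[0.1,0.1,9.5],"angular":[0,0,0]}]}}

```text
clock: 36.3
position: [382.1, 352.9, 6.7]
ee_rot: [0.992, 0.127, 0.0, -0.0]
contact_force: [0.8, -0.4, 1.2]
gripper_width: 42.9
```

```bash
python3 - <<'E'
from h import *
plan([((380,351.5,4),4.975)])
E
```

```text
xyz [-0.24, 0.09, 0.27] ang [-0.0, -0.0, -0.007]
```

>>> {"api": "move_arm", "payload": {"moves": [{"gripper":0.0,"xyz":[-0.2,0.1,0.25],"angular":[0,0,0]},{"gripper":-1,"xyz":[-0.2,0.1,0.25],"angular":[0,0,0]},{"gripper":-1,"xyz":[-0.2,0.1,0.25],"angular":[0,0,0]},{"gripper":-1,"xyz":[-0.2,0.1,0.25],"angular":[0,0,0]},{"gripper":-1,"xyz":[-0.2,0.1,0.25],"angular":[0,0,0]},{"gripper":-1,"xyz":[-0.2,0.1,0.25],"angular":[0,0,0]}]}}

```text
clock: 37.05
position: [380.2, 351.5, 4.5]
ee_rot: [0.992, 0.128, 0.0, -0.0]
contact_force: [-2.3, -1.0, 6.3]
gripper_width: 20.7
```

>>> {"api": "move_arm", "payload": {"moves": [{"gripper":-1,"xyz":[0,0,-1],"angular":[0,0,0]},{"gripper":-1,"xyz":[0,0,-4],"angular":[0,0,0]},{"gripper":-1,"xyz":[0,0,-8],"angular":[0,0,0]},{"gripper":-1,"xyz":[0,0,-10],"angular":[0,0,0]},{"gripper":-1,"xyz":[0,0,-10],"angular":[0,0,0]},{"gripper":-1,"xyz":[0,0,-10],"angular":[0,0,0]}]}}

```text
clock: 37.8
position: [379.4, 350.3, 102.6]
ee_rot: [0.992, 0.128, -0.001, 0.001]
contact_force: [-0.2, -0.2, -1.9]
gripper_width: 20.5
```

```bash
python3 - <<'E'
from h import *
s=arm.read_state(); print(s['position'],s['joints'].round(2),s['gripper_width'],s['wrist_torque'])
c=np.array([622,141.5]); a=np.radians(-5.2); d=np.array([np.cos(a),np.sin(a)]); 
t=c-d*(111+46); print(t)   # tool origin with notch 18mm behind clip's back
plan([((*t,95),a+np.pi/2-np.pi),((*t,47),a-np.pi/2)])
E
```

```text
[379.40716896 350.27550406 102.63138417] [ 1.06  0.34 -0.43 -0.   -0.81  0.77] 20.475703746269115 [ 0.01825778  0.01922924 -0.01203827]
[465.64614942 155.72931509]
xyz [3.41, 21.0, 0.79] ang [0.002, 0.002, 0.347]
xyz [3.42, 21.0, 5.59] ang [0.002, 0.002, 0.347]
```

>>> {"api": "move_arm", "payload": {"moves": [{"gripper":-1,"xyz":[1,5,0.3],"angular":[0,0,0.1]},{"gripper":-1,"xyz":[2,11,0.6],"angular":[0,0,0.2]},{"gripper":-1,"xyz":[3,17,0.8],"angular":[0,0,0.3]},{"gripper":-1,"xyz":[3.4,21,0.8],"angular":[0,0,0.347]},{"gripper":-1,"xyz":[3.4,21,0.8],"angular":[0,0,0.347]},{"gripper":-1,"xyz":[3.4,21,0.8],"angular":[0,0,0.347]}]}}

```text
clock: 38.55
position: [465.8, 156.4, 94.7]
ee_rot: [0.999, -0.045, -0.001, 0.001]
contact_force: [-0.4, 0.5, -1.2]
gripper_width: 20.0
```

```bash
python3 - <<'E'
from h import *
s=arm.read_state(); print(s['position']); 
c=np.array([622,141.5]); a=np.radians(-5.2); d=np.array([np.cos(a),np.sin(a)]); t=c-d*(111+46)
plan([((*t,50),a-np.pi/2)])
im,_=arm.get_image('side'); im2,_=arm.get_image('top'); cv2.imwrite('pics/side10.png',im); cv2.imwrite('pics/top10.png',im2)
z=s['position'][2]-4+6
A=ortho(im2,'top',370,660,90,200,z,2); B=ortho(im,'side',370,660,90,200,z,2); C=cv2.resize(im[150:250,230:350],None,fx=2.9,fy=2.9,interpolation=2)
o=np.zeros((580,788,3),np.uint8); o[:580,:220]=A; o[:580,220:440]=B; o[:290,440:788]=C
cv2.imwrite('pics/L.png',o)
E
```

```text
[465.84376312 156.37462966  94.67669875]
xyz [-0.01, 0.06, 4.47] ang [0.002, 0.002, 0.0]
```

View pics/L.png

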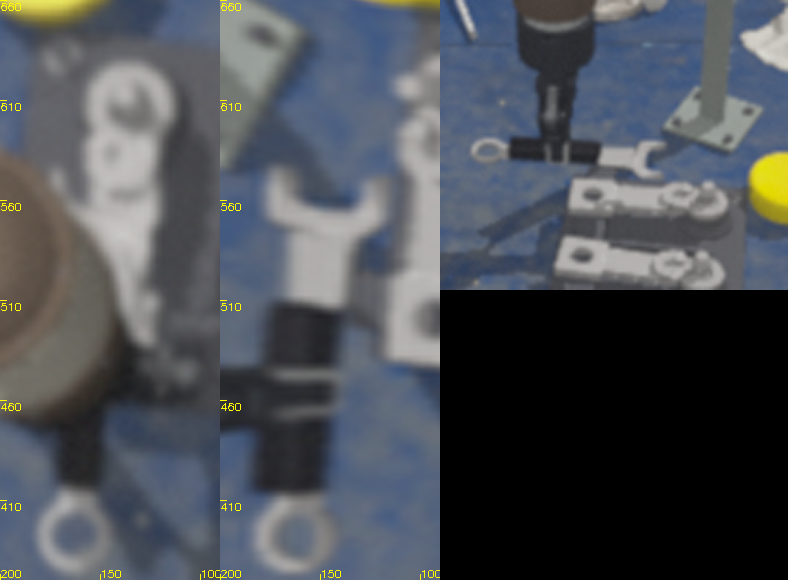

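L shows the tool held level. Its axis yaw is about −5.6° (eye (75,535), notch (107,212) in the side panel), so it is lined up with lever a. I lower it behind the clip.

>>> {"api": "move_arm", "payload": {"moves": [{"gripper":-1,"xyz":[-0.6,0.05,2],"angular":[0.002,0.002,0]},{"gripper":-1,"xyz":[-0.6,0.05,3.5],"angular":[0.002,0.002,0]},{"gripper":-1,"xyz":[-0.6,0.05,4.3],"angular":[0.002,0.002,0]},{"gripper":-1,"xyz":[-0.6,0.05,4.7],"angular":[0.002,0.002,0]},{"gripper":-1,"xyz":[-0.6,0.05,4.7],"angular":[0.002,0.002,0]},{"gripper":-1,"xyz":[-0.6,0.05,4.7],"angular":[0.002,0.002,0]}]}}

```text
clock: 39.4
position: [460.6, 157.0, 49.1]
ee_rot: [0.999, -0.045, 0.001, -0.001]
contact_force: [-0.2, 0.3, -1.9]
gripper_width: 20.5
```

```bash
python3 - <<'E'
from h import *
c=np.array([622,141.5]); a=np.radians(-5.2); d=np.array([np.cos(a),np.sin(a)])
for k in(139,124,111): plan([((*(c-d*k),47),a-np.pi/2)])
s=arm.read_state(); print(s['position'],s['contact_force'])
E
```

```text
xyz [2.32, 0.08, 0.22] ang [-0.002, -0.002, 0.001]
xyz [3.82, 0.08, 0.22] ang [-0.002, -0.002, 0.001]
xyz [5.12, 0.08, 0.22] ang [-0.002, -0.002, 0.001]
[460.57541202 156.95847413  49.11594716] [-0.19580927  0.30936634 -1.88569763]
```

>>> {"api": "move_arm", "payload": {"moves": [{"gripper":-1,"xyz":[0.5,0.08,0.2],"angular":[0,0,0]},{"gripper":-1,"xyz":[1.0,0.08,0.2],"angular":[0,0,0]},{"gripper":-1,"xyz":[1.5,0.08,0.2],"angular":[0,0,0]},{"gripper":-1,"xyz":[2.0,0.08,0.2],"angular":[0,0,0]},{"gripper":-1,"xyz":[2.5,0.08,0.2],"angular":[0,0,0]},{"gripper":-1,"xyz":[3.0,0.08,0.2],"angular":[0,0,0]},{"gripper":-1,"xyz":[3.4,0.08,0.2],"angular":[0,0,0]},{"gripper":-1,"xyz":[3.6,0.08,0.2],"angular":[0,0,0]}]}}

```text
clock: 40.4
position: [496.2, 152.6, 46.7]
ee_rot: [0.999, -0.045, 0.001, -0.001]
contact_force: [-0.5, 0.7, -2.4]
gripper_width: 20.3
```

>>> {"api": "move_arm", "payload": {"moves": [{"gripper":-1,"xyz":[0.2,0,0],"angular":[0,0,0]},{"gripper":-1,"xyz":[0.4,0,0],"angular":[0,0,0]},{"gripper":-1,"xyz":[0.6,0,0],"angular":[0,0,0]},{"gripper":-1,"xyz":[0.8,0,0],"angular":[0,0,0]}]}}

```text
clock: 40.9
position: [502.1, 151.3, 46.6]
ee_rot: [0.999, -0.045, -0.001, 0.0]
contact_force: [-7.4, 1.3, 3.7]
gripper_width: 20.4
```

>>> {"api": "move_arm", "payload": {"moves": [{"gripper":-1,"xyz":[0.2,0,0],"angular":[0,0,0]},{"gripper":-1,"xyz":[0.4,0,0],"angular":[0,0,0]},{"gripper":-1,"xyz":[0.5,0,0],"angular":[0,0,0]},{"gripper":-1,"xyz":[0.5,0,0],"angular":[0,0,0]}]}}

```text
clock: 41.4
position: [507.3, 150.8, 46.6]
ee_rot: [0.999, -0.045, -0.001, 0.0]
contact_force: [-3.4, 0.4, 0.1]
gripper_width: 20.3
```

>>> {"api": "move_arm", "payload": {"moves": [{"gripper":-1,"xyz":[0.2,0,0],"angular":[0,0,0]},{"gripper":-1,"xyz":[0.3,0,0],"angular":[0,0,0]},{"gripper":-1,"xyz":[0.3,0,0],"angular":[0,0,0]}]}}

```text
clock: 41.78
position: [512.1, 151.3, 46.7]
ee_rot: [0.999, -0.045, 0.001, -0.001]
contact_force: [-3.0, 1.1, -1.6]
gripper_width: 20.2
```

>>> {"api": "move_arm", "payload": {"moves": [{"gripper":-1,"xyz":[0.1,0,0],"angular":[0,0,0]},{"gripper":-1,"xyz":[0.2,0,0],"angular":[0,0,0]},{"gripper":-1,"xyz":[0.2,0,0],"angular":[0,0,0]}]}}

```text
clock: 42.15
position: [512.8, 150.7, 46.7]
ee_rot: [0.999, -0.045, -0.0, -0.0]
contact_force: [-5.4, 1.9, 1.3]
gripper_width: 20.8
```

>>> {"api": "move_arm", "payload": {"moves": [{"gripper":-1,"xyz":[0.1,0,0],"angular":[0,0,0]},{"gripper":-1,"xyz":[0.2,0,0],"angular":[0,0,0]},{"gripper":-1,"xyz":[0.3,0,0],"angular":[0,0,0]},{"gripper":-1,"xyz":[0.3,0,0],"angular":[0,0,0]}]}}

```text
clock: 42.65
position: [513.9, 150.0, 46.6]
ee_rot: [0.999, -0.045, -0.002, 0.0]
contact_force: [-11.0, 4.0, 5.5]
gripper_width: 20.2
```

>>> {"api": "move_arm", "payload": {"moves": [{"gripper":-1,"xyz":[-0.5,0,0],"angular":[0,0,0]},{"gripper":-1,"xyz":[-2,0,0],"angular":[0,0,0]},{"gripper":-1,"xyz":[-4,0,0],"angular":[0,0,0]},{"gripper":-1,"xyz":[-4.5,0,-2],"angular":[0,0,0]},{"gripper":-1,"xyz":[-5,0,-5],"angular":[0,0,0]},{"gripper":-1,"xyz":[-5,0,-5],"angular":[0,0,0]}]}}

```text
clock: 43.4
position: [468.0, 156.2, 98.7]
ee_rot: [0.999, -0.045, 0.003, -0.003]
contact_force: [0.1, 0.4, -2.6]
gripper_width: 20.6
```

```bash
python3 - <<'E'
from h import *
c=np.array([608,36.5]); a=np.radians(-11.7); d=np.array([np.cos(a),np.sin(a)])
print(arm.read_state()['position'])
for z in(95,47): plan([((*(c-d*163),z),a-np.pi/2)])
E
```

```text
[467.99483636 156.20451798  98.740373  ]
xyz [-1.18, 8.81, 0.32] ang [-0.006, -0.006, 0.115]
xyz [-1.21, 8.83, 5.12] ang [-0.006, -0.006, 0.115]
```

>>> {"api": "move_arm", "payload": {"moves": [{"gripper":-1,"xyz":[-0.6,4.4,0.3],"angular":[-0.006,-0.006,0.06]},{"gripper":-1,"xyz":[-1.2,8.8,0.3],"angular":[-0.006,-0.006,0.115]},{"gripper":-1,"xyz":[-1.2,8.8,0.3],"angular":[-0.006,-0.006,0.115]},{"gripper":-1,"xyz":[-1.2,8.8,2],"angular":[-0.006,-0.006,0.115]},{"gripper":-1,"xyz":[-1.2,8.8,3.8],"angular":[-0.006,-0.006,0.115]},{"gripper":-1,"xyz":[-1.2,8.8,4.6],"angular":[-0.006,-0.006,0.115]},{"gripper":-1,"xyz":[-1.2,8.8,5],"angular":[-0.006,-0.006,0.115]},{"gripper":-1,"xyz":[-1.2,8.8,5],"angular":[-0.006,-0.006,0.115]},{"gripper":-1,"xyz":[-1.2,8.8,5],"angular":[-0.006,-0.006,0.115]}]}}

```text
clock: 44.52
position: [447.7, 69.0, 46.8]
ee_rot: [0.995, -0.102, -0.002, 0.002]
contact_force: [0.2, 0.4, -1.6]
gripper_width: 20.3
```

```bash
python3 - <<'E'
from h import *
c=np.array([608,36.5]); a=np.radians(-11.7); d=np.array([np.cos(a),np.sin(a)])
print(arm.read_state()['position'])
for k in(163,139,124,111): plan([((*(c-d*k),47),a-np.pi/2)])
E
```

```text
[447.66165737  69.00215398  46.82472469]
xyz [0.06, -0.07, -0.02] ang [0.004, 0.003, -0.001]
xyz [2.46, -0.07, -0.03] ang [0.004, 0.003, -0.001]
xyz [3.96, -0.07, -0.03] ang [0.004, 0.003, -0.001]
xyz [5.26, -0.07, -0.03] ang [0.004, 0.003, -0.001]
```

>>> {"api": "move_arm", "payload": {"moves": [{"gripper":-1,"xyz":[0.5,-0.07,0],"angular":[0.004,0.003,0]},{"gripper":-1,"xyz":[1.0,-0.07,0],"angular":[0.004,0.003,0]},{"gripper":-1,"xyz":[1.5,-0.07,0],"angular":[0.004,0.003,0]},{"gripper":-1,"xyz":[2.0,-0.07,0],"angular":[0.004,0.003,0]},{"gripper":-1,"xyz":[2.5,-0.07,0],"angular":[0.004,0.003,0]},{"gripper":-1,"xyz":[3.0,-0.07,0],"angular":[0.004,0.003,0]},{"gripper":-1,"xyz":[3.4,-0.07,0],"angular":[0.004,0.003,0]},{"gripper":-1,"xyz":[3.8,-0.07,0],"angular":[0.004,0.003,0]},{"gripper":-1,"xyz":[4.0,-0.07,0],"angular":[0.004,0.003,0]}]}}

```text
clock: 45.65
position: [486.0, 60.9, 46.5]
ee_rot: [0.995, -0.103, -0.002, 0.001]
contact_force: [-5.6, 1.9, 5.5]
gripper_width: 20.4
```

>>> {"api": "move_arm", "payload": {"moves": [{"gripper":-1,"xyz":[0.2,0,0],"angular":[0,0,0]},{"gripper":-1,"xyz":[0.4,0,0],"angular":[0,0,0]},{"gripper":-1,"xyz":[0.5,0,0],"angular":[0,0,0]}]}}

```text
clock: 46.02
position: [489.3, 59.9, 46.5]
ee_rot: [0.995, -0.103, -0.003, 0.001]
contact_force: [-10.5, 4.3, 10.5]
gripper_width: 20.7
```

>>> {"api": "move_arm", "payload": {"moves": [{"gripper":-1,"xyz":[0.2,0,0],"angular":[0,0,0]},{"gripper":-1,"xyz":[0.4,0,0],"angular":[0,0,0]},{"gripper":-1,"xyz":[0.6,0,0],"angular":[0,0,0]},{"gripper":-1,"xyz":[0.8,0,0],"angular":[0,0,0]}]}}

```text
clock: 46.52
position: [493.0, 57.8, 46.5]
ee_rot: [0.995, -0.102, -0.007, 0.002]
contact_force: [-22.4, 9.1, 21.6]
gripper_width: 19.9
```

Fz is about 20 N: the fork nose is dipping onto the lever under load. I back off, lift it and pitch the nose up slightly before pushing again.

>>> {"api": "move_arm", "payload": {"moves": [{"gripper":-1,"xyz":[-0.6,0,0],"angular":[0,0,0]},{"gripper":-1,"xyz":[-1.0,0,-0.1],"angular":[0,0.01,0]},{"gripper":-1,"xyz":[-1.0,0,-0.15],"angular":[0,0.015,0]},{"gripper":-1,"xyz":[-1.0,0,-0.15],"angular":[0,0.015,0]}]}}

```text
clock: 47.02
position: [489.8, 60.6, 47.7]
ee_rot: [0.995, -0.102, 0.007, 0.001]
contact_force: [0.2, 0.6, -1.8]
gripper_width: 20.4
```

```bash
python3 - <<'E'
from h import *
s=arm.read_state(); print(s['position'],s['contact_force'],s['wrist_torque']); c=np.array([608,36.5]); a=np.radians(-11.7); d=np.array([np.cos(a),np.sin(a)])
for k in(120,111): plan([((*(c-d*k),47.5),a-np.pi/2)])
im,_=arm.get_image('side'); cv2.imwrite('pics/side11.png',im)
im2,_=arm.get_image('top'); cv2.imwrite('pics/top11.png',im2)
C=cv2.resize(im[190:250,270:345],None,fx=8,fy=8,interpolation=2); A=ortho(im2,'top',540,650,0,190,46,1.05*1.2)
cv2.imwrite('pics/M.png',np.vstack([C,np.pad(cv2.resize(A,(208,120)),((0,0),(0,392),(0,0)))]))
E
```

```text
[489.79173954  60.59435774  47.71621375] [ 0.22326773  0.5563765  -1.76568049] [-0.02210202  0.06933268 -0.04778818]
xyz [0.06, -0.04, 0.02] ang [0.001, -0.014, -0.001]
xyz [0.96, -0.04, 0.04] ang [0.001, -0.014, -0.001]
```

View pics/M.png

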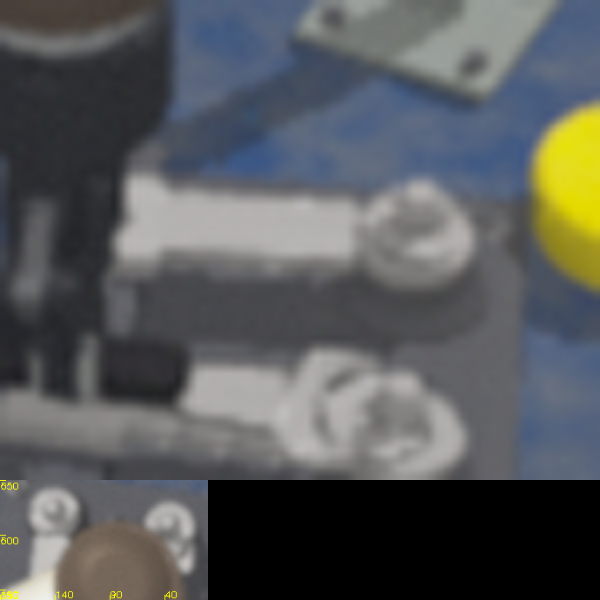

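Clip a sits round its pin (M (415,235)). Clip b is in the fork at its pin (M (385,425)). I push again.

>>> {"api": "move_arm", "payload": {"moves": [{"gripper":-1,"xyz":[0.2,0,0],"angular":[0,0,0]},{"gripper":-1,"xyz":[0.4,0,0],"angular":[0,0,0]},{"gripper":-1,"xyz":[0.6,0,0],"angular":[0,0,0]},{"gripper":-1,"xyz":[0.8,0,0],"angular":[0,0,0]}]}}

```text
clock: 47.62
position: [495.9, 58.6, 47.6]
ee_rot: [0.995, -0.103, 0.005, 0.002]
contact_force: [-4.1, 1.5, -0.1]
gripper_width: 20.3
```

>>> {"api": "move_arm", "payload": {"moves": [{"gripper":-1,"xyz":[0.15,0,0],"angular":[0,0,0]},{"gripper":-1,"xyz":[0.3,0,0],"angular":[0,0,0]},{"gripper":-1,"xyz":[0.3,0,0],"angular":[0,0,0]}]}}

```text
clock: 48.0
position: [500.2, 58.3, 48.0]
ee_rot: [0.995, -0.103, 0.007, 0.001]
contact_force: [-1.3, 1.2, -1.3]
gripper_width: 20.6
```

>>> {"api": "move_arm", "payload": {"moves": [{"gripper":-1,"xyz":[0.15,0,0],"angular":[0,0,0]},{"gripper":-1,"xyz":[0.3,0,0],"angular":[0,0,0]},{"gripper":-1,"xyz":[0.3,0,0],"angular":[0,0,0]}]}}

```text
clock: 48.38
position: [501.0, 57.3, 47.5]
ee_rot: [0.995, -0.102, 0.005, 0.002]
contact_force: [-7.6, 2.7, 1.3]
gripper_width: 20.6
```

>>> {"api": "move_arm", "payload": {"moves": [{"gripper":-1,"xyz":[0.15,0,0],"angular":[0,0,0]},{"gripper":-1,"xyz":[0.15,0,0],"angular":[0,0,0]}]}}

```text
clock: 48.62
position: [501.2, 56.9, 47.3]
ee_rot: [0.995, -0.102, 0.003, 0.002]
contact_force: [-10.1, 5.2, 3.6]
gripper_width: 20.4
```

>>> {"api": "move_arm", "payload": {"moves": [{"gripper":-1,"xyz":[-0.8,0,0],"angular":[0,0,0]},{"gripper":-1,"xyz":[-2.5,0,0],"angular":[0,0,0]},{"gripper":-1,"xyz":[-5,0,0],"angular":[0,0,0]},{"gripper":-1,"xyz":[-7,0,-4],"angular":[0,0,0]},{"gripper":-1,"xyz":[-8,0,-10],"angular":[0,0,0]},{"gripper":-1,"xyz":[-8,0,-15],"angular":[0,0,0]},{"gripper":-1,"xyz":[-8,0,-16],"angular":[0,0,0]},{"gripper":-1,"xyz":[-8,0,-16],"angular":[0,0,0]}]}}

```text
clock: 49.62
position: [424.4, 74.4, 207.1]
ee_rot: [0.995, -0.103, 0.008, 0.0]
contact_force: [0.0, -1.3, -2.3]
gripper_width: 20.6
```

```bash
python3 - <<'E'
from h import *
s=arm.read_state(); print(s['position'],s['joints'].round(2),s['contact_force'].round(1))
im,_=arm.get_image('side'); cv2.imwrite('pics/side12.png',im); im2,_=arm.get_image('top'); cv2.imwrite('pics/top12.png',im2)
# numeric check: rendered-like similarity of pin/clip patches a vs b in side view, and lever-clear patch
g=lambda i:cv2.cvtColor(i,cv2.COLOR_BGR2GRAY)
def patch(P): 
    m=proj('side',P)[0]; return cv2.getRectSubPix(g(im),(23,17),(float(m[0]),float(m[1])))
a=patch((622,141.5,46))
for dx in(-14,-7,0,7):
    b=patch((608+dx,36.5,46)); print(dx,round(float(cv2.matchTemplate(cv2.copyMakeBorder(b,4,4,4,4,1),a,5).max()),3))
E
```

```text
[424.37746052  74.40773493 207.14689319] [ 0.56  0.06 -0.49  0.01 -1.01  0.8 ] [ 0.  -1.3 -2.3]
-14 0.745
-7 0.928
0 0.927
7 0.922
```

```bash
cat >> h.py <<'E'
PH=np.array([-.575,-.818,0]); PH/=np.linalg.norm(PH); UP=np.array([0,0,1.]); TIP=np.array([618.5,284.5,278.5]); EYE=np.array([-73.5,0,1.5])
def Rg(t):  # tool z tilted t from vertical towards PH
    z=np.sin(t)*PH+np.cos(t)*UP; x=np.cos(t)*PH-np.sin(t)*UP; return np.c_[x,np.cross(-z,x),-z]
def tcp(eye,t): return eye-Rg(t)@EYE
E
python3 - <<'E'
from h import *
q=np.pi/4; z=np.sin(q)*PH+np.cos(q)*UP
p0=np.array([424.4,74.4,240]); 
plan([(p0,Rg(0))])
p1=tcp(TIP+30*z,q); print(p1)
plan([(p1,Rg(q))],ref=(p0,Rg(0)))
E
```

```text
xyz [0.13, -0.07, -3.47] ang [-0.01, -0.01, 1.978]
[575.80306928 223.75897509 248.80151519]
xyz [-20.93, -3.8, -0.88] ang [0.0, -0.785, -0.0]
```

>>> {"api": "move_arm", "payload": {"moves": [{"gripper":-1,"xyz":[0,0,-1],"angular":[0,0,0.18]},{"gripper":-1,"xyz":[0,0,-2],"angular":[0,0,0.36]},{"gripper":-1,"xyz":[0,0,-3.3],"angular":[0,0,0.54]},{"gripper":-1,"xyz":[0,0,-3.3],"angular":[0,0,0.72]},{"gripper":-1,"xyz":[0,0,-3.3],"angular":[0,0,0.9]},{"gripper":-1,"xyz":[0,0,-3.3],"angular":[0,0,1.08]},{"gripper":-1,"xyz":[0,0,-3.3],"angular":[0,0,1.26]},{"gripper":-1,"xyz":[0,0,-3.3],"angular":[0,0,1.44]},{"gripper":-1,"xyz":[0,0,-3.3],"angular":[0,0,1.62]},{"gripper":-1,"xyz":[0,0,-3.3],"angular":[0,0,1.8]}]}}

```text
clock: 50.98
position: [423.1, 74.0, 237.7]
ee_rot: [-0.535, 0.845, -0.005, 0.002]
contact_force: [-0.1, -0.2, -3.0]
gripper_width: 20.4
```

>>> {"api": "move_arm", "payload": {"moves": [{"gripper":-1,"xyz":[0,0,0],"angular":[0,0,0.178]},{"gripper":-1,"xyz":[0,0,0],"angular":[0,0,0.178]}]}}

```text
clock: 51.22
position: [423.2, 74.1, 238.1]
ee_rot: [-0.462, 0.887, -0.005, 0.003]
contact_force: [-0.1, -0.8, -1.7]
gripper_width: 20.7
```

```bash
python3 - <<'E'
from h import *
q=np.pi/4; z=np.sin(q)*PH+np.cos(q)*UP
s=arm.read_state(); print(s['position'],s['joints'].round(2))
plan([(tcp(TIP+60*z,q),Rg(q)),(tcp(TIP+30*z,q),Rg(q))])
E
```

```text
[423.24254543  74.05731552 238.08816789] [ 0.56  0.03 -0.44  0.01 -1.1  -1.18]
xyz [-18.9, -3.95, -3.12] ang [-0.01, -0.784, 0.006]
xyz [-21.01, -3.93, -1.0] ang [-0.01, -0.784, 0.006]
```

>>> {"api": "move_arm", "payload": {"moves": [{"gripper":-1,"xyz":[-2,-0.5,-1],"angular":[-0.002,-0.15,0]},{"gripper":-1,"xyz":[-5,-1,-2],"angular":[-0.004,-0.3,0]},{"gripper":-1,"xyz":[-8,-2,-3],"angular":[-0.006,-0.45,0]},{"gripper":-1,"xyz":[-12,-3,-3.1],"angular":[-0.008,-0.6,0]},{"gripper":-1,"xyz":[-16,-3.5,-3.1],"angular":[-0.01,-0.72,0.006]},{"gripper":-1,"xyz":[-18.9,-3.9,-3.1],"angular":[-0.01,-0.784,0.006]},{"gripper":-1,"xyz":[-18.9,-3.9,-3.1],"angular":[-0.01,-0.784,0.006]},{"gripper":-1,"xyz":[-18.9,-3.9,-3.1],"angular":[-0.01,-0.784,0.006]}]}}

```text
clock: 52.22
position: [563.3, 206.2, 271.1]
ee_rot: [-0.426, 0.82, 0.176, 0.34]
contact_force: [0.7, 1.2, -1.9]
gripper_width: 20.4
```

```bash
cat > look.py <<'E'
from h import *
import sys
s=arm.read_state(); print(s['position'],s['joints'].round(2),s['contact_force'].round(1))
R=Rn.from_quat(s['ee_rot']).as_matrix(); e=s['position']+R@EYE; print('eye kin',e.round(1))
for n in('side','top'):
    im,D=arm.get_image(n); k=sys.argv[1]; cv2.imwrite(f'pics/{n}{k}.png',im); np.save(f'pics/{n}{k}.npy',D); c=arm.get_calibration(n)
    v,u=np.mgrid[:420,:560]; P=(np.linalg.inv(c['camera_matrix'])@np.stack([u,v,np.ones_like(u)]).reshape(3,-1))*D.ravel(); W=(c['R'].T@(P-c['t'][:,None])).T
    L=(W-s['position'])@R   # in gripper frame
    m=(abs(L[:,0]+73.5)<30)&(abs(L[:,1])<25)&(abs(L[:,2]-1.5)<10)
    if m.sum()>10:
        q=L[m]; print(n,m.sum(),'x',q[:,0].min().round(1),q[:,0].max().round(1),'y',np.percentile(q[:,1],[0,5,50,95,100]).round(1),'z',np.median(q[:,2]).round(1))
E
python3 look.py 13; python3 - <<'E'
from h import *
q=np.pi/4; z=np.sin(q)*PH+np.cos(q)*UP
plan([(tcp(TIP+8*z,q),Rg(q)),(tcp(TIP-10*z,q),Rg(q)),(tcp(TIP-27*z,q),Rg(q))])
E
```

```text
[563.28851653 206.18090624 271.06174158] [ 0.35  0.11 -0.23 -0.71 -0.66 -0.52] [ 0.7  1.2 -1.9]
eye kin [593.7 249.6 322. ]
side 88 x -91.7 -43.8 y [-17.1 -15.6  -3.3  14.8  17.3] z -1.0
top 138 x -92.4 -48.2 y [-17.8 -15.   -0.5  14.6  17.1] z -0.9
xyz [0.15, -0.02, 5.36] ang [-0.002, 0.002, 0.001]
xyz [0.15, -0.01, 7.16] ang [-0.002, 0.002, 0.001]
xyz [0.15, -0.01, 8.86] ang [-0.002, 0.002, 0.001]
```

The eye in the hand measures x −92…, y ±17.3, z −1 in the gripper frame, which is where it should be. I slide it along the peg axis.

>>> {"api": "move_arm", "payload": {"moves": [{"gripper":-1,"xyz":[0.1,0,2],"angular":[0,0,0]},{"gripper":-1,"xyz":[0.15,0,4],"angular":[0,0,0]},{"gripper":-1,"xyz":[0.15,0,5],"angular":[0,0,0]},{"gripper":-1,"xyz":[0.15,0,5.8],"angular":[0,0,0]},{"gripper":-1,"xyz":[0.15,0,6.5],"angular":[0,0,0]},{"gripper":-1,"xyz":[0.15,0,7.1],"angular":[0,0,0]},{"gripper":-1,"xyz":[0.15,0,7.1],"angular":[0,0,0]}]}}

```text
clock: 53.2
position: [592.4, 247.1, 221.0]
ee_rot: [-0.425, 0.819, 0.176, 0.341]
contact_force: [-0.8, 0.2, -1.7]
gripper_width: 20.3
```

```bash
python3 look.py 14; python3 - <<'E'
from h import *
# peg points seen beyond/through the eye: in gripper frame
s=arm.read_state(); R=Rn.from_quat(s['ee_rot']).as_matrix()
print('peg tip/root in gripper frame',((np.array([TIP,[640,317,240]])-s['position'])@R).round(1))
for n in('side','top'):
    D=np.load(f'pics/{n}14.npy'); c=arm.get_calibration(n)
    v,u=np.mgrid[:420,:560]; P=(np.linalg.inv(c['camera_matrix'])@np.stack([u,v,np.ones_like(u)]).reshape(3,-1))*D.ravel(); L=((c['R'].T@(P-c['t'][:,None])).T-s['position'])@R
    m=(abs(L[:,0]+73.5)<14)&(abs(L[:,1])<14)&(L[:,2]>-30)&(L[:,2]<-4); print(n,'above ring',m.sum(),L[m].mean(0).round(1) if m.sum() else '', L[m].min(0).round(1) if m.sum() else '',L[m].max(0).round(1) if m.sum() else '')
q=np.pi/4; z=np.sin(q)*PH+np.cos(q)*UP
plan([(tcp(TIP-27*z,q),Rg(q))])
E
```

```text
[592.39406649 247.13512485 220.95493311] [ 0.4   0.23 -0.21 -0.77 -0.56 -0.47] [-0.8  0.2 -1.7]
eye kin [622.8 290.4 272. ]
side 86 x -92.1 -44.0 y [-17.2 -15.7  -2.5  14.7  19.7] z -1.1
top 130 x -92.4 -49.0 y [-16.6 -14.1   0.1  14.6  16.6] z -1.0
peg tip/root in gripper frame [[-72.6   0.2  -7.7]
 [-72.8   1.5  47.1]]
side above ring 7 [-75.2  -1.2  -8.9] [-85.4  -6.1 -14.1] [-70.6   6.7  -4.1]
top above ring 9 [-74.2  -1.4  -6.9] [-77.3  -4.3 -11.1] [-70.9   1.8  -4.9]
xyz [0.1, 0.03, 1.75] ang [-0.002, 0.004, 0.0]
```

The peg tip shows through the ring, centred at x≈−74, y≈−1. I slide on down.

>>> {"api": "move_arm", "payload": {"moves": [{"gripper":-1,"xyz":[0.1,0,0.6],"angular":[0,0,0]},{"gripper":-1,"xyz":[0.1,0,1.2],"angular":[0,0,0]},{"gripper":-1,"xyz":[0.1,0,1.7],"angular":[0,0,0]},{"gripper":-1,"xyz":[0.1,0,1.7],"angular":[0,0,0]}]}}

```text
clock: 53.8
position: [598.9, 256.5, 207.9]
ee_rot: [-0.425, 0.82, 0.176, 0.341]
contact_force: [0.8, -0.6, -1.5]
gripper_width: 20.4
```

```bash
python3 - <<'E'
from h import *
s=arm.read_state(); print(s['position'],s['contact_force'].round(1),s['joints'].round(2))
q=np.pi/4; z=np.sin(q)*PH+np.cos(q)*UP; e=TIP-28*z
for k in(.15,.3): print(tcp(e+[0,0,-12*k],q+k)); plan([(tcp(e+np.array([0,0,-12*k]),q+k),Rg(q+k))])
E
```

```text
[598.90590156 256.46247168 207.86475124] [ 0.8 -0.6 -1.5] [ 0.41  0.26 -0.2  -0.79 -0.54 -0.45]
[604.10573205 264.02258924 198.6358515 ]
xyz [0.01, 0.01, 1.3] ang [-0.002, -0.147, 0.0]
[609.40238938 271.55766003 190.79089096]
xyz [-0.09, 0.01, 2.51] ang [-0.002, -0.297, 0.0]
```

>>> {"api": "move_arm", "payload": {"moves": [{"gripper":-1,"xyz":[0,0,0.6],"angular":[0,-0.07,0]},{"gripper":-1,"xyz":[0,0,1.3],"angular":[0,-0.147,0]},{"gripper":-1,"xyz":[-0.05,0,1.9],"angular":[0,-0.22,0]},{"gripper":-1,"xyz":[-0.1,0,2.5],"angular":[0,-0.297,0]},{"gripper":-1,"xyz":[-0.1,0,2.5],"angular":[0,-0.297,0]}]}}

```text
clock: 54.42
position: [609.9, 269.2, 189.4]
ee_rot: [-0.393, 0.762, 0.236, 0.457]
contact_force: [-0.4, 0.3, -1.5]
gripper_width: 20.3
```

>>> {"api": "move_arm", "payload": {"moves": [{"gripper":-1,"xyz":[0.22,0,0.12],"angular":[0,0,0]},{"gripper":-1,"xyz":[0.44,0,0.23],"angular":[0,0,0]},{"gripper":-1,"xyz":[0.44,0,0.23],"angular":[0,0,0]}]}}

```text
clock: 54.8
position: [609.4, 271.9, 187.1]
ee_rot: [-0.395, 0.76, 0.237, 0.459]
contact_force: [-0.2, -0.4, -1.0]
gripper_width: 20.4
```

>>> {"api": "move_arm", "payload": {"moves": [{"gripper":-1,"xyz":[0.18,0,0.09],"angular":[0,0,0]},{"gripper":-1,"xyz":[0.36,0,0.19],"angular":[0,0,0]},{"gripper":-1,"xyz":[0.36,0,0.19],"angular":[0,0,0]}]}}

```text
clock: 55.18
position: [610.0, 272.0, 183.9]
ee_rot: [-0.395, 0.759, 0.238, 0.46]
contact_force: [-0.1, 1.7, 2.4]
gripper_width: 20.2
```

>>> {"api": "move_arm", "payload": {"moves": [{"gripper":-0.3,"xyz":[0,0,0],"angular":[0,0,0]},{"gripper":0,"xyz":[0,0,0],"angular":[0,0,0]},{"gripper":0,"xyz":[0,0,0],"angular":[0,0,0]},{"gripper":0,"xyz":[0,0,-1],"angular":[0,0,0]},{"gripper":0,"xyz":[0,0,-3],"angular":[0,0,0]},{"gripper":0,"xyz":[0,0,-6],"angular":[0,0,0]},{"gripper":0,"xyz":[0,0,-10],"angular":[0,0,0]},{"gripper":0,"xyz":[0,0,-14],"angular":[0,0,0]},{"gripper":0,"xyz":[0,0,-14],"angular":[0,0,0]}]}}

```text
clock: 56.3
position: [537.3, 168.1, 250.5]
ee_rot: [-0.394, 0.759, 0.235, 0.461]
contact_force: [0.7, -0.4, 0.0]
gripper_width: 42.6
```

```bash
python3 - <<'E'
from h import *
s=arm.read_state(); print(s['position'],s['joints'].round(2))
plan([((420,-170,280),Rn.from_quat(s['ee_rot']).as_matrix())])
E
```

```text
[537.3211508  168.11471086 250.46902673] [-0.02  0.14 -0.33 -1.32 -0.85  0.24]
xyz [13.4, -9.99, -31.78] ang [0.0, 0.0, 0.0]
```

>>> {"api": "move_arm", "payload": {"moves": [{"gripper":0,"xyz":[2,-1,-5],"angular":[0,0.15,0]},{"gripper":0,"xyz":[4,-3,-10],"angular":[0,0.3,0]},{"gripper":0,"xyz":[6,-5,-15],"angular":[0,0.45,0]},{"gripper":0,"xyz":[8,-7,-20],"angular":[0,0.6,0]},{"gripper":0,"xyz":[10,-9,-25],"angular":[0,0.75,0]},{"gripper":0,"xyz":[13,-10,-30],"angular":[0,0.9,0]},{"gripper":0,"xyz":[13,-10,-31],"angular":[0,1.0,0]},{"gripper":0,"xyz":[13,-10,-31],"angular":[0,1.0,0]},{"gripper":0,"xyz":[13,-10,-31],"angular":[0,1.0,0]}]}}

```text
clock: 57.42
position: [426.9, -160.5, 277.2]
ee_rot: [-0.46, 0.887, 0.02, 0.039]
contact_force: [-0.1, -0.4, 0.2]
gripper_width: 42.6
```

```bash
python3 - <<'E'
from h import *
print(arm.read_state()['position'])
im,_=arm.get_image('side'); im2,_=arm.get_image('top'); cv2.imwrite('pics/side15.png',im); cv2.imwrite('pics/top15.png',im2)
C=cv2.resize(im[190:250,290:345],(440,480),interpolation=2)
P=cv2.resize(im[105:205,285:375],(360,400),interpolation=2)
A=ortho(im2,'top',570,650,0,180,46,2); T=cv2.resize(im2[130:180,150:205],(220,200),interpolation=2)
o=np.zeros((600,800,3),np.uint8); o[:480,:440]=C; o[:400,440:]=P; o[440:600,440:800]=A; o[480:600,:132]=cv2.resize(T,(132,120))
cv2.imwrite('pics/N.png',o)
E
```

```text
[ 426.85816446 -160.50310142  277.24640802]
```

View pics/N.png

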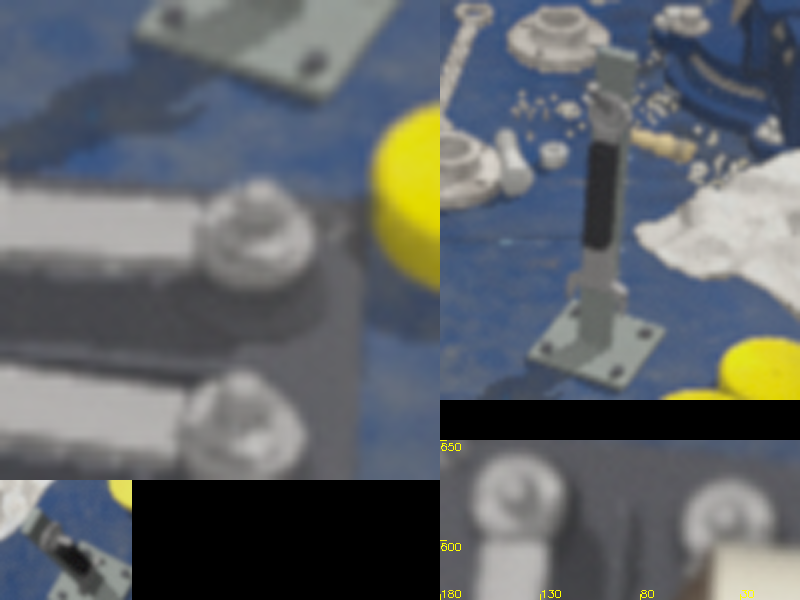

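Both clips sit round their pins, at N (255,230) and (245,425) and the same in the top panel. The tool hangs from the peg by its eye at N (610,110). I hand in.

```bash
python3 -c "
from bench import arm
print(arm.read_state()['clock'],arm.job_done())"
```

```text
the job is handed in; nothing more can be done
57.525 None
```

I finished the job and handed it in at 57.5 s. Pin c was empty, so there were two levers.

**Levers:** I turned levers a and b end for end and refitted each on its own pin by the round eye. Lever a was seen lying flat. Lever b came down onto its supports with light contact.

**Clips:** I laid a clip on each lever beside its pin and pushed it home with the fork. The force dropped at the snap and then rose to 10–11 N as each clip stopped against its pin. The first push on clip b failed: the fork nose dipped onto the lever, and the force reached about 22 N sideways and 22 N upward. I backed off, pitched the nose up slightly and pushed again. The third clip stays on the bench as a spare.

**Clip tool:** It hangs by its eye on the slanting peg. I left the grease tin alone.

**Last checks:** The final picture shows both clips centred round their pins and the tool hanging against the post, with the arm clear of everything. An earlier automatic clip fit on the bright lever gave no usable result. I judged the clips seated from the force readings and the pictures, so the 1 mm centring is not measured directly. The camera estimates put the levers about 2–4° off the frame axis, inside the 8° limit.

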